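# Load carving blanks into the sloping gauge rack

### The arm

A 6-joint arm with a two-finger parallel gripper is mounted at the origin on the work surface. World frame = base frame: x ahead of the robot, y to its left, z up, the work surface at z = 0. Lengths are in m, angles in rad, forces in N, time in s.
With the tool pointing down it reaches from about 0.4 to 0.825 m from the base axis. Payload 7 kg.
Tool frame: the origin (TCP) lies on the centre line of the jaws, within the pads' length; the fingertips stand 14 mm ahead of it and the grasp point (between the pads) lies 5 mm behind it; z points along the fingers, y is the line along which they close (so a half turn about z gives the same grasp; the last joint's range is limited). The gripper opens to 88 mm and grips with 3 to 60 N. Pads are 19 mm wide; open, the fingers measure 130 mm over their backs; the gripper's body (78 mm by 193 mm) begins 47 mm behind the grasp point.
Start: joints at [1.426, 0.359, 0.012, 0, -1.224, -0.288], TCP at [0.283, 0.613, 0.241] pointing down, gripper open.
Joint ranges: [-3.07, 3.07], [-1.43, 2.12], [-1.02, 1.25], [-3.03, 1.67], [-3.05, -0], [-3.03, 3.03]. Speed limits (rad/s): [2.39, 2.39, 3.01, 3.14, 3.14, 3.14].

### API

Orientations are given as [roll, pitch, yaw] about the fixed x, y, z axes, in that order (R = Rz(yaw) Ry(pitch) Rx(roll)).
In Python, from station import arm gives the robot as it stands.
- The arm moves only by the tool move_arm, never from a script. Its argument "rows" is a list of rows, each an object with "translation": the shift along the tool's x, y, z in cm, a list of three; "rot": the turn, a rotation vector about the tool's x, y, z in degrees, a list of three; "hand": the closure, from 0 (fully open) to 1 (shut). A call has 1 to 8 rows; each row is the pose to reach, as a shift and turn from the pose commanded when the call began, along the tool's axes at that moment; what a row does not reach only later rows make up. A row lasts 1/12 s, in which the tool goes at most 41.7 mm and 7.16 degrees, less where a joint would pass 70% of its speed; a pose out of reach is approached as far as the arm can. A call with a gripper value outside its range is refused whole. The fingers move at their own pace and stop on an object; "squeeze" is the grip in N (left out, the last holds). Time passes only in rows, so rows that repeat a pose let the fingers close. It gives the time, the measured TCP pose, the force, the opening and the grip force at its end, in the units of the state.
- arm.get_state(): the state, without advancing time (a new reading comes with each control period).
- arm.grab_frame(name): name is "scene" or "top" or "wrist"; returns (picture, depth): 384x512x3 uint8, red, green, blue; 384x512 float32, m along the optical axis (not along the pixel's ray), 0 where there is no reading.
- arm.camera_params(name): a dict with "vfov" (degrees; the focal length in pixels is half the picture's height over the tangent of half this angle, whatever the lens; pixels are square), "cx", "cy" (the principal point, pixels), "k1" (the pictures are not rectified: a ray, as slopes to the right and down, at radius r is drawn at 1 + k1 r^2 times it, then the intrinsics apply), "position" and "orientation" of the camera in the world; the wrist camera has in their place "tool_from_camera" (4x4, takes a point from camera to tool coordinates, whose origin is the TCP and whose axes are the flange's). Camera axes: x right, y down, z forward; pixel columns grow to the right and rows downward; lengths in m; the calibration is good to about 2 mm. A picture is of the moment at which its call begins: read the wrist's pose just before it. camera_params takes no time and is no camera call.
- arm.job_done(): hands the job in; it is judged then, once.
Trained networks look in the newest picture that a camera, given by its name, has taken for a name from the list of things; names that differ only in an ending like _2 or _b are one class to them, and where a whole thing is asked for, a point or a joint stands for the part that bears it (a point fixed in the world has none). Each returns a list of dicts, best first, with "p" (0 to 1); they miss things now and then, are a little off and sometimes report something else, mostly with a low value. They report only what shows in the picture. A call takes as long as a camera call. They do not tell look-alikes from the thing itself.
- arm.search_frame(label, camera): "point" ([x, y, z] in m, in the coordinates of the camera as it stood for that picture, good to about 4 mm: the middle of the surface that is visible of it).
- arm.pinpoint(label, camera): "point" ([x, y, z] in m, in the coordinates of the camera as it stood for that picture, good to about 4 mm: a listed point, or the origin of a listed thing).
The state is a dict: "t": time; "q": joint angles; "qd": joint speeds; "joint_efforts": joint torques, N m; "eef_pos": TCP position; "ee_rot": TCP orientation; "force": force on the tool from outside, world axes, zero at the start; "moment": the same for the moment, N m; "width": finger opening in m; "gripper_force": force on a finger pad.
Only numpy, scipy, OpenCV 4.12 (cv2) and the standard library are available. Lean on these libraries where they do the work, as an engineer would, in place of code of your own. Each camera call takes 0.05 s, during which the arm holds its last target. There are 200 camera calls.

### The job

Drop each of the three carving blanks, long edge down, into the slot of the sloping rack that suits its thickness, so that it rests fully down on that slot's ledges: thickest in the widest slot, thinnest in the narrowest. When all three are in and let go, swing the red keeper bar forward until it is fully down over them. Leave the jar, the tin and the brush where they are.

Things in the scene. Friction and masses are not known exactly. Their poses are not given: they have to be found in the camera images.
- rack: the sloping gauge rack, fixed to the bench: blue slotted block with yellow top (the comb) on a plywood base 200 x 226 mm; origin at the centre of the base's underside. x points away from the robot side, along the slots seen from above; y along the row of slots; z up.
- comb: blue slotted block of the rack, top face yellow, 146 x 206 x 71 mm, tilted 30 deg about its y: its z (the way slots open) leans 30 deg from vertical to the robot side; x runs along the slots, rising away. Origin: mid-row at ledge level, 82 mm above the bench. Top at z = +35 mm. Slots 66 mm apart, 130 mm long (x -65 to 65), ends closed by 8 mm walls up to z = +30 mm; mouths rounded, radius 6 mm.
- blank_thick: dark red-brown wooden carving blank with a rosette pattern on both faces, 120 mm long (its x) x 28 mm thick (its y) x 80 mm high (its z), about 167 g, loose, at first standing on a long edge on the bench; origin at its centre. Either end or face may lead; long edge down in the rack.
- slot_thick (a point): the left-hand (+y) slot of the rack, for the 28 mm blank: 31 mm wide above the ledges, 22 mm below them; 35 mm deep down to its pale ledges; throat 30 mm deeper (a thinner blank falls in, a thicker one cannot enter). Point: mid-slot at ledge level, comb y = 0.066 m; axes as the comb's. Seated blank: centre 40 mm, top edge 80 mm up z from here, 5 mm play either way along x.
- blank_mid: honey-brown wooden carving blank with a rosette pattern on both faces, 120 mm long (its x) x 20 mm thick (its y) x 80 mm high (its z), about 119 g, loose, at first standing on a long edge on the bench; origin at its centre. Either end or face may lead; long edge down in the rack.
- slot_mid (a point): the middle slot of the rack, for the 20 mm blank: 23 mm wide above the ledges, 14 mm below them; 35 mm deep down to its pale ledges; throat 30 mm deeper (a thinner blank falls in, a thicker one cannot enter). Point: mid-slot at ledge level, comb y = 0 m; axes as the comb's. Seated blank: centre 40 mm, top edge 80 mm up z from here, 5 mm play either way along x.
- blank_thin: pale cream wooden carving blank with a rosette pattern on both faces, 120 mm long (its x) x 12 mm thick (its y) x 80 mm high (its z), about 71 g, loose, at first standing on a long edge on the bench; origin at its centre. Either end or face may lead; long edge down in the rack.
- slot_thin (a point): the right-hand (-y) slot of the rack, for the 12 mm blank: 15 mm wide above the ledges, 6 mm below them; 35 mm deep down to its pale ledges; throat 30 mm deeper (a thinner blank falls in, a thicker one cannot enter). Point: mid-slot at ledge level, comb y = -0.066 m; axes as the comb's. Seated blank: centre 40 mm, top edge 80 mm up z from here, 5 mm play either way along x.
- keeper (a joint): keeper frame (red bar on two steel arms), hinge parallel to comb y: 0 = fully down over the blanks, 1.43 rad = open against the rear stop, where it leans about 22 deg back beyond upright and stays; upright = 1.05. Light hinge (under 2 N at the bar): once swung forward, towards the robot side, to 0.8 or less it falls shut by its own weight.
- keeper_bar (a point): middle of the red keeper bar, 16 mm diameter, 236 mm long along comb y, 105 mm from its hinge line, on steel arms at comb y = -114 and +114 mm. Closed it passes 3 mm above the blanks' top edges; open it stands behind the blanks about 0.2 m above the bench (highest 0.22 m as it swings), with free space in front of and behind it.
- keeper_hinge (a point): middle of the keeper's hinge line, on the comb at comb x = +45 mm, y = 0, z = 0.
- glue_jar: bystander: white jar with red lid, 64 mm diameter, 90 mm high; origin under its centre.
- paint_tin: bystander: green tin, 80 mm diameter, 100 mm high; origin under its centre.
- brush: bystander: brush lying on the bench; origin near its middle.
Things that resemble listed ones, but are neither listed nor needed, are in the scene too. Several things have the shape of the blank_thin; the one meant has the colours described above.

How it is judged:
On the way, in this order (a step that is already met when the one before it is completed fails the run):
1. all three blanks rest on the ledges of their own slots, let go (x of blank_thick in the frame of slot_thick between -0.009 and 0.009 m and y of blank_thick in the frame of slot_thick between -0.005 and 0.005 m and z of blank_thick in the frame of slot_thick between 0.036 and 0.044 m and angle between the x axis of each of blank_thick, blank_mid, blank_thin and the x axis of comb, either way round below 0.08 rad and angle between the z axis of each of blank_thick, blank_mid, blank_thin and the z axis of comb, either way round below 0.14 rad and contact force between each of blank_thick, blank_mid, blank_thin and the fingers below 0.1 N and linear speed of each of blank_thick, blank_mid, blank_thin below 0.05 m/s and x of blank_mid in the frame of slot_mid between -0.009 and 0.009 m and y of blank_mid in the frame of slot_mid between -0.005 and 0.005 m and z of blank_mid in the frame of slot_mid between 0.036 and 0.044 m and x of blank_thin in the frame of slot_thin between -0.009 and 0.009 m and y of blank_thin in the frame of slot_thin between -0.005 and 0.005 m and z of blank_thin in the frame of slot_thin between 0.036 and 0.044 m), for 0.2 s.
2. the keeper bar is fully down (value of joint keeper below 0.1 rad), for 0.2 s.
At the end, for the whole second after the job is handed in: Each blank rests, released and still, on the ledges of the slot of its own thickness (centre within 9 mm along, 5 mm across and 4 mm in height of the seated place; long edge within 0.08 rad of the slot's line, lean within 0.14 rad), and the keeper reads under 0.1 rad (all of step 1 and value of joint keeper below 0.1 rad); the robot touches nothing.
It fails at once if the glue jar is moved more than 30 mm (distance of glue_jar from where it was at the start of the episode above 0.03 m).
It fails at once if the paint tin is moved more than 30 mm (distance of paint_tin from where it was at the start of the episode above 0.03 m).
It fails at once if the brush is moved more than 30 mm (distance of brush from where it was at the start of the episode above 0.03 m).
It also fails if it takes over 72 s, if anything falls off the work surface, if the arm or the gripper's body presses on something with over 40 N, if the wrist force passes 120 N, or if a joint passes its speed limit or range.

## Working session

There is one attempt and no reset: what is moved stays moved. The work goes in short steps, Python scripts to look and compute and a tool call to move; the robot and the scene stay as the last step left them, time stands still between calls to the robot, and variables do not carry over. Pictures are saved under pics/ and viewed, at most 10 in all, crops included, and the job is handed in when it is done.

Besides the shell and the picture viewer there is one more tool, called after ">>>" in YAML: its name, and indented under it one key for each argument. move_arm: Moves the arm, as the interface text tells. Its arguments: {"type":"object","properties":{"rows":{"type":"array","items":{"type":"object","properties":{"translation":{"type":"array","items":{"type":"number"}},"rot":{"type":"array","items":{"type":"number"}},"hand":{"type":"number"}}}},"squeeze":{"type":"number"}},"required":["rows"]}

```bash
mkdir -p pics; ls
cat > h.py <<'E'
import numpy as np, cv2, math
from scipy.spatial.transform import Rotation as Ro
from station import arm
def cam(n):
    p=arm.camera_params(n); f=192/math.tan(math.radians(p['vfov'])/2)
    if n=='wrist':
        s=arm.get_state(); T=np.eye(4); T[:3,:3]=rot(s['ee_rot']); T[:3,3]=s['eef_pos']; T=T@np.array(p['tool_from_camera'])
    else:
        T=np.eye(4); o=np.array(p['orientation'])
        T[:3,:3]=o if o.shape==(3,3) else rot(o); T[:3,3]=p['position']
    return p,f,T
def rot(o): return Ro.from_euler('xyz',o).as_matrix()
def cloud(n,d):
    p,f,T=cam(n); v,u=np.mgrid[0:d.shape[0],0:d.shape[1]]
    K=np.array([[f,0,p['cx']],[0,f,p['cy']],[0,0,1.]])
    pts=cv2.undistortPoints(np.stack([u,v],-1).reshape(-1,1,2).astype(float),K,np.array([p['k1'],0,0,0.])).reshape(d.shape+(2,))
    c=np.dstack([pts*d[...,None],d]); return c@T[:3,:3].T+T[:3,3]
def tow(n,pt):
    T=cam(n)[2]; return T[:3,:3]@np.array(pt)+T[:3,3]
E
python3 - <<'E'
from h import *
print(arm.get_state()); 
for n in('scene','top','wrist'): print(n,arm.camera_params(n))
for n in('scene','top'):
    im,d=arm.grab_frame(n); cv2.imwrite(f'pics/{n}0.png',im[...,::-1]); np.savez(n+'0.npz',im=im,d=d)
    for l in ['rack','comb','blank_thick','blank_mid','blank_thin','slot_thick','slot_mid','slot_thin','keeper_bar','keeper_hinge','glue_jar','paint_tin','brush']:
        print(n,l,[(round(r['p'],2),np.round(tow(n,r['point']),3)) for r in arm.pinpoint(l,n)[:4]])
E
```

```text
pics
{'t': 0.0, 'q': array([ 1.42610539e+00,  3.59372943e-01,  1.10594819e-02, -2.90578457e-04,
       -1.22406817e+00, -2.88105016e-01]), 'qd': array([-0.00074364,  0.00146131,  0.00069648,  0.00013258,  0.00150385,
       -0.00043547]), 'joint_efforts': array([ 1.38869789e-03, -5.82719314e+01,  2.93048644e+01,  6.99741885e+00,
        6.85591658e-03, -1.58814692e-04]), 'eef_pos': array([0.28294852, 0.61234088, 0.23964267]), 'ee_rot': array([ 3.13999507e+00, -1.88573431e-04, -4.32894765e-01]), 'force': array([-0.34063628,  0.52200153,  1.30735422]), 'moment': array([ 0.01106218,  0.06289807, -0.01873287]), 'gripper_force': 0.0, 'width': 0.08779139971805948}
scene {'vfov': 54.90708252819302, 'cx': 260.9257284784076, 'cy': 190.09223621761805, 'k1': -0.03163023967846733, 'position': array([ 0.86293726, -0.52715052,  0.96101164]), 'orientation': array([-2.53758706,  0.01279105,  0.61722282])}
top {'vfov': 43.04184381928737, 'cx': 259.29963314552316, 'cy': 188.7762538311329, 'k1': -0.05658782280786028, 'position': array([ 0.35214364, -0.06745117,  1.29881991]), 'orientation': array([-2.9
[... 1579 characters left out ...]
d [(0.71, array([ 0.55 , -0.318,  0.037])), (0.16, array([ 0.742, -0.221,  0.002]))]
top blank_thin [(0.86, array([ 0.41, -0.39,  0.04])), (0.82, array([ 0.286, -0.251,  0.039])), (0.56, array([ 0.343, -0.04 ,  0.038]))]
top slot_thick [(0.72, array([0.522, 0.234, 0.078])), (0.17, array([ 0.539,  0.173, -0.   ]))]
top slot_mid [(0.66, array([ 0.522, -0.092,  0.04 ]))]
top slot_thin [(0.89, array([0.562, 0.106, 0.083]))]
top keeper_bar [(0.82, array([0.616, 0.194, 0.199]))]
top keeper_hinge []
top glue_jar [(0.81, array([ 0.732, -0.084,  0.   ])), (0.45, array([ 0.54 ,  0.173, -0.001]))]
top paint_tin [(0.8, array([ 0.742, -0.223,  0.   ]))]
top brush [(0.62, array([ 0.685, -0.408, -0.001]))]
```

View pics/scene0.png

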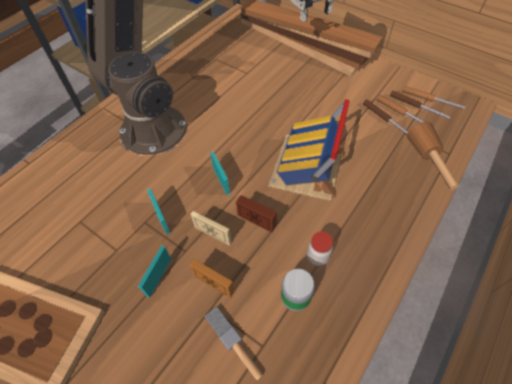

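View pics/top0.png

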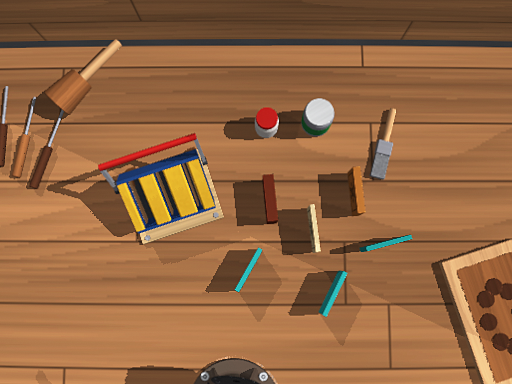

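The scene view shows the three wanted blanks at (256,213) dark red, (211,227) cream and (212,277) honey, with three teal look-alikes nearby. The rack is at (308,152) with its keeper open. The top view agrees: blanks at (269,198), (314,228) and (357,190), rack at (168,195).

```bash
cat > fit.py <<'E'
from h import *
exp={'thick':(.522,-.094),'mid':(.545,-.318),'thin':(.443,-.201)}
def blanks(n,d):
    C=cloud(n,d)
    for k,(x,y) in exp.items():
        m=(np.hypot(C[...,0]-x,C[...,1]-y)<.075)&(C[...,2]>.074)&(C[...,2]<.09)&(d>0)
        p=C[m]; r=cv2.minAreaRect(p[:,:2].astype(np.float32)*1000)
        a=p[:,:2]-p[:,:2].mean(0); w,V=np.linalg.eigh(a.T@a); ax=V[:,1]*np.sign(V[0,1])
        print(n,k,len(p),np.round(r[0],1),np.round(r[1],1),'yaw',round(math.degrees(math.atan2(ax[1],ax[0])),1),'z',np.round(np.median(p[:,2]),4))
def comb(n,im,d):
    C=cloud(n,d); h=cv2.cvtColor(im,cv2.COLOR_RGB2HSV)
    m=(h[...,0]>18)&(h[...,0]<34)&(h[...,1]>120)&(h[...,2]>90)&(d>0)&(np.hypot(C[...,0]-.54,C[...,1]-.17)<.16)&(C[...,2]>.06)
    p=C[m]; c=np.median(p,0); p=p[np.linalg.norm(p-c,axis=1)<.14]
    c=p.mean(0); _,_,V=np.linalg.svd(p-c); nn=V[2]*np.sign(V[2,2])
    res=(p-c)@nn; p=p[abs(res)<.006]; c=p.mean(0); _,_,V=np.linalg.svd(p-c); nn=V[2]*np.sign(V[2,2])
    print(n,'yellow',len(p),'normal',nn.round(3),'tilt',math.degrees(math.acos(nn[2])),'yaw from n',math.degrees(math.atan2(-nn[1],-nn[0])))
    return p,c,nn
if __name__=='__main__':
    for n in('top','scene'):
        z=np.load(n+'0.npz'); blanks(n,z['d']); p,c,nn=comb(n,z['im'],z['d'])
        for yaw in np.radians(np.arange(14,24,1)):
            ey=np.array([-math.sin(yaw),math.cos(yaw),0]); y=p@ey; hh=np.histogram(y,np.arange(y.min(),y.max(),.002))[0]
            print(round(math.degrees(yaw)),(np.diff(hh)**2).sum(),end='; ')
        print()
E
python3 fit.py
```

```text
top thick 514 [525.2 -92.5] [120.   28.1] yaw 5.7 z 0.0794
top mid 379 [ 545.6 -318.4] [120.2  21.3] yaw 4.7 z 0.0795
top thin 240 [ 448.5 -204.2] [119.6  13. ] yaw 6.5 z 0.0792
top yellow 2719 normal [-0.477 -0.16   0.864] tilt 30.19547666097875 yaw from n 18.578223965134285
14 3906; 15 4309; 16 6428; 17 6593; 18 6878; 19 6645; 20 6939; 21 5742; 22 4325; 23 3934; 
scene thick 396 [522.1 -93.6] [119.8  30.2] yaw 6.0 z 0.0797
scene mid 381 [ 543.3 -316.1] [119.4  20.6] yaw 4.1 z 0.0812
scene thin 191 [ 446.7 -205.2] [117.2  13.4] yaw 6.5 z 0.08
scene yellow 1215 normal [-0.471 -0.158  0.868] tilt 29.81333352659717 yaw from n 18.533667618985813
14 2365; 15 2752; 16 3113; 17 3734; 18 3223; 19 4056; 20 3225; 21 2549; 22 2752; 23 2829;
```

```bash
cat >> h.py <<'E'
def combR(yaw=math.radians(18.5)): return rot([0,-math.pi/6,yaw])
ORG=np.array([.541,.171,.082])
def plan(pos,R):
    s=arm.get_state(); R0=rot(s['ee_rot']); R=np.array(R)
    print('t',round(s['t'],2),'pos',s['eef_pos'].round(4),'w',round(s['width'],4),'F',s['force'].round(1))
    print('  trans',(R0.T@(np.array(pos)-s['eef_pos'])*100).round(2),'rot',np.degrees(Ro.from_matrix(R0.T@R).as_rotvec()).round(2))
def down(yawdeg): return rot([math.pi,0,math.radians(yawdeg)])
def combtool(): return combR()@rot([math.pi,0,0])
E
python3 -c "
from h import *
plan(ORG+combR()@[0,0,.17],combtool())"
```

```text
t 1.4 pos [0.2831 0.6127 0.2405] w 0.0875 F [ 0.4  0.  -0.2]
  trans [35.75 35.11  1.13] rot [ 11.34  28.55 -42.29]
```

>>> move_arm:
  rows:
    - {"translation": [35.75, 35.11, 1.13], "rot": [11.34, 28.55, -42.29], "hand": 0.2}
    - {"translation": [35.75, 35.11, 1.13], "rot": [11.34, 28.55, -42.29], "hand": 0.2}
    - {"translation": [35.75, 35.11, 1.13], "rot": [11.34, 28.55, -42.29], "hand": 0.2}
    - {"translation": [35.75, 35.11, 1.13], "rot": [11.34, 28.55, -42.29], "hand": 0.2}
    - {"translation": [35.75, 35.11, 1.13], "rot": [11.34, 28.55, -42.29], "hand": 0.2}
    - {"translation": [35.75, 35.11, 1.13], "rot": [11.34, 28.55, -42.29], "hand": 0.2}
    - {"translation": [35.75, 35.11, 1.13], "rot": [11.34, 28.55, -42.29], "hand": 0.2}
    - {"translation": [35.75, 35.11, 1.13], "rot": [11.34, 28.55, -42.29], "hand": 0.2}

```text
t: 2.07
eef_pos: [0.3988, 0.2976, 0.2311]
ee_rot: [3.137, -0.525, 0.334]
force: [2.6, -1.2, 0.3]
width: 0.0701
gripper_force: 0.0
```

```bash
python3 -c "
from h import *
plan(ORG+combR()@[0,0,.17],combtool())"
```

```text
t 2.07 pos [0.3988 0.2976 0.2311] w 0.0701 F [ 2.6 -1.2  0.3]
  trans [ 0.58 16.53  0.62] rot [-0.08 -0.1   0.55]
```

>>> move_arm:
  rows:
    - {"translation": [0.58, 16.53, 0.62], "rot": [-0.08, -0.1, 0.55], "hand": 0.2}
    - {"translation": [0.58, 16.53, 0.62], "rot": [-0.08, -0.1, 0.55], "hand": 0.2}
    - {"translation": [0.58, 16.53, 0.62], "rot": [-0.08, -0.1, 0.55], "hand": 0.2}
    - {"translation": [0.58, 16.53, 0.62], "rot": [-0.08, -0.1, 0.55], "hand": 0.2}
    - {"translation": [0.58, 16.53, 0.62], "rot": [-0.08, -0.1, 0.55], "hand": 0.2}
    - {"translation": [0.58, 16.53, 0.62], "rot": [-0.08, -0.1, 0.55], "hand": 0.2}
    - {"translation": [0.58, 16.53, 0.62], "rot": [-0.08, -0.1, 0.55], "hand": 0.2}

```text
t: 2.65
eef_pos: [0.4615, 0.1465, 0.2311]
ee_rot: [-3.137, -0.523, 0.31]
force: [-0.2, -0.5, -0.3]
width: 0.0703
gripper_force: 0.0
```

Run:
```python
from h import *
import fit
plan(ORG+combR()@[0,0,.17],combtool())
im,d=arm.grab_frame('wrist'); cv2.imwrite('pics/w1.png',im[...,::-1]); np.savez('w1.npz',im=im,d=d)
p,c,nn=fit.comb('wrist',im,d)
for l in ['comb','slot_thick','slot_mid','slot_thin','keeper_bar']:
    print(l,[(round(r['p'],2),np.round(tow('wrist',r['point']),4),(combR().T@(tow('wrist',r['point'])-ORG)).round(4)) for r in arm.pinpoint(l,'wrist')[:2]])
for yaw in (17.5,18,18.5,19,19.5):
    R=combR(math.radians(yaw)); q=(p-ORG)@R; h=np.histogram(q[:,1],np.arange(-.12,.12,.002))[0]; print(yaw,(np.diff(h)**2).sum())
R=combR(); q=(p-ORG)@R; print('z',np.median(q[:,2]),'x',np.percentile(q[:,0],[.5,99.5]))
for i in range(-4,4):
    m=(q[:,0]>i*.02)&(q[:,0]<i*.02+.02); h=np.histogram(q[m,1],np.arange(-.12,.121,.002))[0]; th=np.median(h[h>0])/2
    e=np.where(np.diff((h>th).astype(int)))[0]; print(i,(-.12+(e+1)*.002).round(3))
```

```text
t 2.65 pos [0.4615 0.1465 0.2311] w 0.0703 F [-0.2 -0.5 -0.3]
  trans [-0.25  0.2   0.07] rot [ 0.09  0.04 -0.63]
wrist yellow 14227 normal [-0.474 -0.16   0.866] tilt 30.00658227714017 yaw from n 18.63718693278169
comb [(0.77, array([0.5422, 0.1699, 0.0783]), array([-0.0012, -0.0014, -0.0036]))]
slot_thick [(0.8, array([0.5163, 0.2346, 0.0816]), array([-0.0029,  0.0682,  0.0013]))]
slot_mid [(0.95, array([0.5384, 0.1708, 0.0825]), array([-0.0019,  0.0006,  0.0017]))]
slot_thin [(0.94, array([0.5593, 0.1063, 0.077 ]), array([-0.0052, -0.0672, -0.0027]))]
keeper_bar [(0.62, array([0.6113, 0.1953, 0.2057]), array([0.1263, 0.0008, 0.0699]))]
17.5 200872
18 218804
18.5 228666
19 241114
19.5 235968
z 0.03631807905208625 x [-0.06521357  0.06288188]
-4 [-0.058 -0.056 -0.054 -0.03  -0.028 -0.022 -0.02  -0.012  0.012  0.048]
-3 [-0.104 -0.096 -0.058 -0.012  0.01   0.05 ]
-2 [-0.104 -0.074 -0.058 -0.012  0.012  0.05   0.08   0.104]
-1 [-0.104 -0.074 -0.058 -0.01   0.012  0.05   0.08   0.104]
0 [-0.104 -0.074 -0.058 -0.01   0.012  0.05   0.082  0.104]
1 [-0.102 -0.074 -0.058 -0.012  0.012  0.05   0.082  0.104]
2 [-0.102 -0.074 -0.058 -0.012  0.012  0.05   0.082  0.102]
3 [-0.102 -0.074 -0.056 -0.012  0.012  0.05   0.082  0.098]
```

View pics/w1.png

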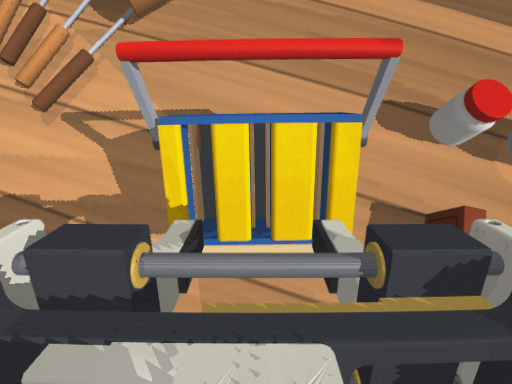

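```bash
sed -i 's/radians(18.5)/radians(18.7)/; s/ORG=.*/ORG=np.array([.5405,.171,.083])/' h.py; python3 -c "
from h import *
plan([.5237,-.093,.17],down(5.8))"
```

```text
t 2.95 pos [0.4609 0.148  0.2305] w 0.0704 F [-0.3  0.4 -0.5]
  trans [-4.29 24.88  4.41] rot [ -3.41 -29.75  11.99]
```

>>> move_arm:
  rows:
    - {"translation": [-4.29, 24.88, 4.41], "rot": [-3.41, -29.75, 11.99], "hand": 0.25}
    - {"translation": [-4.29, 24.88, 4.41], "rot": [-3.41, -29.75, 11.99], "hand": 0.25}
    - {"translation": [-4.29, 24.88, 4.41], "rot": [-3.41, -29.75, 11.99], "hand": 0.25}
    - {"translation": [-4.29, 24.88, 4.41], "rot": [-3.41, -29.75, 11.99], "hand": 0.25}
    - {"translation": [-4.29, 24.88, 4.41], "rot": [-3.41, -29.75, 11.99], "hand": 0.25}
    - {"translation": [-4.29, 24.88, 4.41], "rot": [-3.41, -29.75, 11.99], "hand": 0.25}
    - {"translation": [-4.29, 24.88, 4.41], "rot": [-3.41, -29.75, 11.99], "hand": 0.25}
    - {"translation": [-4.29, 24.88, 4.41], "rot": [-3.41, -29.75, 11.99], "hand": 0.25}

```text
t: 3.62
eef_pos: [0.5241, -0.098, 0.1665]
ee_rot: [3.141, 0.006, 0.095]
force: [-0.2, 0.3, 0.2]
width: 0.0656
gripper_force: 0.0
```

```bash
python3 -c "
from h import *
arm.grab_frame('wrist')
plan([.5237,-.093,.057],down(5.8))"
```

```text
t 3.67 pos [ 0.5235 -0.0963  0.1675] w 0.0654 F [-0.3 -0.1 -0.7]
  trans [ 0.1  -0.33 11.05] rot [ 0.01  0.25 -0.33]
```

>>> move_arm:
  rows:
    - {"translation": [0.1, -0.3, 4], "rot": [0, 0.2, -0.3], "hand": 0.25}
    - {"translation": [0.1, -0.3, 8], "rot": [0, 0.2, -0.3], "hand": 0.25}
    - {"translation": [0.1, -0.3, 11.05], "rot": [0, 0.2, -0.3], "hand": 0.25}
    - {"translation": [0.1, -0.3, 11.05], "rot": [0, 0.2, -0.3], "hand": 0.25}
    - {"translation": [0.1, -0.3, 11.05], "rot": [0, 0.2, -0.3], "hand": 0.8}
    - {"translation": [0.1, -0.3, 11.05], "rot": [0, 0.2, -0.3], "hand": 0.8}
    - {"translation": [0.1, -0.3, 11.05], "rot": [0, 0.2, -0.3], "hand": 0.8}
    - {"translation": [0.1, -0.3, 11.05], "rot": [0, 0.2, -0.3], "hand": 0.8}
  squeeze: 30

```text
t: 4.33
eef_pos: [0.5257, -0.0906, 0.0618]
ee_rot: [-3.141, -0.008, 0.105]
force: [-0.9, -0.2, 0.7]
width: 0.044
gripper_force: 0.0
```

```bash
python3 -c "
from h import *
s=arm.get_state();print(s['eef_pos'],s['ee_rot'],s['gripper_force'])
plan([.5237,-.093,.20],down(5.8))"
```

```text
[ 0.52573016 -0.09056791  0.06175512] [-3.14124181 -0.00772284  0.10496357] 0.0
t 4.33 pos [ 0.5257 -0.0906  0.0618] w 0.044 F [-0.9 -0.2  0.7]
  trans [ -0.12   0.22 -13.83] rot [-0.02 -0.44  0.21]
```

>>> move_arm:
  rows:
    - {"translation": [0, 0, 0.2], "rot": [0, 0, 0], "hand": 0.8}
    - {"translation": [0, 0, 0.2], "rot": [0, 0, 0], "hand": 0.8}
    - {"translation": [0, 0, 0.2], "rot": [0, 0, 0], "hand": 0.8}
    - {"translation": [0, 0, 0.2], "rot": [0, 0, 0], "hand": 0.8}
    - {"translation": [0, 0, 0.2], "rot": [0, 0, 0], "hand": 0.8}
    - {"translation": [0, 0, 0.2], "rot": [0, 0, 0], "hand": 0.8}

```text
t: 4.83
eef_pos: [0.5245, -0.0911, 0.0582]
ee_rot: [-3.141, -0.004, 0.104]
force: [-1.3, 1.9, 6.2]
width: 0.0278
gripper_force: 30.0
```

```bash
python3 -c "
from h import *
s=arm.get_state();print(s['eef_pos'],s['ee_rot'],s['gripper_force'])
plan([.5237,-.093,.20],down(5.8))"
```

```text
[ 0.52451321 -0.09114028  0.05817395] [-3.14139538 -0.00448591  0.10426184] 29.98816967010498
t 4.83 pos [ 0.5245 -0.0911  0.0582] w 0.0278 F [-1.3  1.9  6.2]
  trans [ -0.04   0.17 -14.18] rot [-0.01 -0.26  0.17]
```

```bash
python3 -c "
from h import *
plan(ORG+combR()@[0,.066,.16],combtool())"
```

```text
t 4.83 pos [ 0.5245 -0.0911  0.0582] w 0.0278 F [-1.3  1.9  6.2]
  trans [ -4.87 -30.58 -16.35] rot [  3.35  29.62 -12.43]
```

>>> move_arm:
  rows:
    - {"translation": [0, 0, -4], "rot": [0, 0, 0], "hand": 0.8}
    - {"translation": [0, 0, -8], "rot": [0, 0, 0], "hand": 0.8}
    - {"translation": [0, 0, -12], "rot": [0, 0, 0], "hand": 0.8}
    - {"translation": [-0.5, -3, -14.5], "rot": [0.8, 7, -3], "hand": 0.8}
    - {"translation": [-1.2, -7, -15], "rot": [1.6, 13.5, -6], "hand": 0.8}
    - {"translation": [-2, -11, -15.5], "rot": [2.4, 20, -8.5], "hand": 0.8}
    - {"translation": [-2.7, -15, -16], "rot": [3, 26, -11], "hand": 0.8}
    - {"translation": [-3.3, -19, -16.35], "rot": [3.35, 29.62, -12.43], "hand": 0.8}

```text
t: 5.5
eef_pos: [0.4776, 0.0695, 0.2202]
ee_rot: [3.14, -0.499, 0.311]
force: [2.2, -3.7, -0.9]
width: 0.0279
gripper_force: 30.0
```

```bash
python3 -c "
from h import *
plan(ORG+combR()@[0,.066,.16],combtool())"
```

```text
t 5.5 pos [0.4776 0.0695 0.2202] w 0.0279 F [ 2.2 -3.7 -0.9]
  trans [  0.94 -14.21   0.33] rot [ 0.52  1.39 -0.76]
```

>>> move_arm:
  rows:
    - {"translation": [0.3, -4, 0], "rot": [0, 0, 0], "hand": 0.8}
    - {"translation": [0.6, -8, 0], "rot": [0, 0, 0], "hand": 0.8}
    - {"translation": [0.6, -11.5, 0], "rot": [0, 0, 0], "hand": 0.8}
    - {"translation": [0.6, -11.5, 0], "rot": [0, 0, 0], "hand": 0.8}
    - {"translation": [0.6, -11.5, 0], "rot": [0, 0, 0], "hand": 0.8}
    - {"translation": [0.6, -11.5, 0], "rot": [0, 0, 0], "hand": 0.8}

```text
t: 6.0
eef_pos: [0.45, 0.1786, 0.2216]
ee_rot: [3.135, -0.493, 0.311]
force: [-0.5, -0.0, -0.9]
width: 0.028
gripper_force: 30.0
```

```bash
python3 -c "
from h import *
plan(ORG+combR()@[0,.066,.16],combtool())"
```

```text
t 6.0 pos [0.45   0.1786 0.2216] w 0.028 F [-0.5 -0.  -0.9]
  trans [ 0.24 -2.99  0.12] rot [ 0.8   1.77 -0.79]
```

>>> move_arm:
  rows:
    - {"translation": [0.24, -2.9, 0.12], "rot": [0.8, 1.8, -0.8], "hand": 0.8}
    - {"translation": [0.24, -2.9, 0.12], "rot": [0.8, 1.8, -0.8], "hand": 0.8}
    - {"translation": [0.24, -2.9, 0.12], "rot": [0.8, 1.8, -0.8], "hand": 0.8}
    - {"translation": [0.24, -2.9, 0.12], "rot": [0.8, 1.8, -0.8], "hand": 0.8}
    - {"translation": [0.24, -2.9, 0.12], "rot": [0.8, 1.8, -0.8], "hand": 0.8}
    - {"translation": [0.24, -2.9, 0.12], "rot": [0.8, 1.8, -0.8], "hand": 0.8}

```text
t: 6.5
eef_pos: [0.4478, 0.2073, 0.2283]
ee_rot: [-3.14, -0.515, 0.324]
force: [-0.9, 0.6, -1.6]
width: 0.028
gripper_force: 30.0
```

Run:
```python
from h import *
plan(ORG+combR()@[0,.066,.16],combtool())
im,d=arm.grab_frame('wrist'); cv2.imwrite('pics/w2.png',im[...,::-1])
C=cloud('wrist',d); q=(C-ORG)@combR(); h=cv2.cvtColor(im,cv2.COLOR_RGB2HSV)
y=(h[...,0]>18)&(h[...,0]<34)&(h[...,1]>120)&(h[...,2]>90)&(d>0)&(abs(q[...,2]-.035)<.008)&(abs(q[...,1])<.11)
p=q[y]; print(len(p),np.median(p[:,2]))
for i in range(-4,4):
    m=(p[:,0]>i*.02)&(p[:,0]<i*.02+.02)
    if m.sum()<200: continue
    hh=np.histogram(p[m,1],np.arange(-.12,.121,.001))[0]; th=np.median(hh[hh>0])/2
    e=np.where(np.diff((hh>th).astype(int)))[0]; print(i,(-.12+(e+1)*.001).round(3))
m=(abs(q[...,1]-.066)<.03)&(q[...,2]>.075)&(q[...,2]<.19)&(abs(q[...,0])<.08)&(h[...,2]<140)
b=q[m]; print('held',len(b),np.percentile(b,[1,10,50,90,99],axis=0).round(4))
```

```text
t 6.5 pos [0.4478 0.2073 0.2283] w 0.028 F [-0.9  0.6 -1.6]
  trans [-0.66 -0.18  0.4 ] rot [-0.03  0.52 -0.11]
10304 0.035458419770194025
-2 [-0.104 -0.074 -0.058 -0.056 -0.055 -0.012  0.011  0.033  0.096  0.102]
-1 [-0.104 -0.074 -0.058 -0.012  0.011  0.034  0.095  0.102]
0 [-0.104 -0.074 -0.058 -0.012  0.011  0.033  0.096  0.102]
1 [-0.104 -0.074 -0.057 -0.012  0.011  0.034  0.095  0.102]
2 [-0.104 -0.074 -0.058 -0.012  0.011  0.041  0.087  0.102]
3 [-0.103 -0.102 -0.1   -0.095 -0.094 -0.093 -0.092 -0.078 -0.077 -0.073
 -0.058 -0.057 -0.056 -0.055 -0.053 -0.013  0.011  0.05   0.08   0.102]
held 4925 [[-0.0162  0.0433  0.1155]
 [-0.0106  0.052   0.1631]
 [ 0.0206  0.0647  0.1861]
 [ 0.0656  0.077   0.1871]
 [ 0.0662  0.0821  0.188 ]]
```

View pics/w2.png

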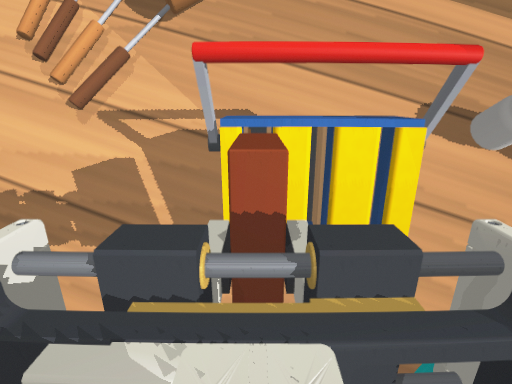

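The held red-brown blank (258,200) is centred over the left slot, lined up with it. Now fine alignment and a partial descent.

>>> move_arm:
  rows:
    - {"translation": [-0.6, -0.15, 2], "rot": [0, 0.5, 0], "hand": 0.8}
    - {"translation": [-0.6, -0.15, 4], "rot": [0, 0.5, 0], "hand": 0.8}
    - {"translation": [-0.6, -0.15, 6], "rot": [0, 0.5, 0], "hand": 0.8}
    - {"translation": [-0.6, -0.15, 6], "rot": [0, 0.5, 0], "hand": 0.8}
    - {"translation": [-0.6, -0.15, 6], "rot": [0, 0.5, 0], "hand": 0.8}
    - {"translation": [-0.6, -0.15, 6], "rot": [0, 0.5, 0], "hand": 0.8}

```text
t: 7.05
eef_pos: [0.4807, 0.2199, 0.1937]
ee_rot: [-3.135, -0.489, 0.325]
force: [0.0, -1.3, -1.4]
width: 0.028
gripper_force: 30.0
```

```bash
cat > pl.py <<'E'
from h import *
import sys
x,y,z=[float(a) for a in sys.argv[1:4]]
plan(ORG+combR()@[x,y,z],combtool())
E
python3 pl.py 0 .0657 .0585
```

```text
t 7.05 pos [0.4807 0.2199 0.1937] w 0.028 F [ 0.  -1.3 -1.4]
  trans [-1.79  0.02  5.85] rot [-0.33  1.97 -0.07]
```

>>> move_arm:
  rows:
    - {"translation": [0, 0, 0], "rot": [0, 0, 0], "hand": 0.8}
    - {"translation": [0, 0, 0], "rot": [0, 0, 0], "hand": 0.8}
    - {"translation": [0, 0, 0], "rot": [0, 0, 0], "hand": 0.8}

```text
t: 7.3
eef_pos: [0.4806, 0.2209, 0.1946]
ee_rot: [-3.134, -0.491, 0.326]
force: [0.1, 0.6, -1.1]
width: 0.0281
gripper_force: 30.0
```

```bash
python3 pl.py 0 .0657 .0585; python3 -c "
from h import *
print(arm.get_state()['q'].round(3))"
```

```text
t 7.3 pos [0.4806 0.2209 0.1946] w 0.0281 F [ 0.1  0.6 -1.1]
  trans [-1.86  0.12  5.91] rot [-0.43  1.88 -0.02]
[ 0.845 -0.101 -1.016  0.825 -0.314  0.305]
```

Joint 3 is at its limit with the 30° tool tilt. I'll put the blank back and regrasp it with the tool tilted 20° the other way, so the tool only needs a 10° tilt at the rack.

```bash
python3 -c "
from h import *
plan([.51,-.05,.2],down(6))
plan([.5245,-.091,.0595],down(5.8))"
```

```text
t 7.3 pos [0.4806 0.2209 0.1946] w 0.0281 F [ 0.1  0.6 -1.1]
  trans [-4.94 26.58 -3.46] rot [ -3.54 -27.96  12.54]
t 7.3 pos [0.4806 0.2209 0.1946] w 0.0281 F [ 0.1  0.6 -1.1]
  trans [-11.51  31.02   8.93] rot [ -3.59 -27.96  12.73]
```

>>> move_arm:
  rows:
    - {"translation": [-0.5, 0, -4], "rot": [0, 0, 0], "hand": 0.8}
    - {"translation": [-1, 4, -5], "rot": [0, -3, 1], "hand": 0.8}
    - {"translation": [-1.5, 8, -5], "rot": [-0.5, -6, 3], "hand": 0.8}
    - {"translation": [-2, 12, -5], "rot": [-1, -9, 5], "hand": 0.8}
    - {"translation": [-2.6, 16, -5], "rot": [-1.5, -14, 7], "hand": 0.8}
    - {"translation": [-3.5, 20, -4.5], "rot": [-2.5, -20, 9.5], "hand": 0.8}
    - {"translation": [-4.5, 24, -4], "rot": [-3.4, -26, 12], "hand": 0.8}
    - {"translation": [-4.94, 26.58, -3.46], "rot": [-3.54, -27.96, 12.54], "hand": 0.8}

```text
t: 7.97
eef_pos: [0.5124, -0.0515, 0.2003]
ee_rot: [-3.142, 0.004, 0.102]
force: [1.5, 1.0, -1.8]
width: 0.0278
gripper_force: 30.0
```

>>> move_arm:
  rows:
    - {"translation": [0, 0, 0], "rot": [0, 0, 0], "hand": 0.8}
    - {"translation": [0, 0, 0], "rot": [0, 0, 0], "hand": 0.8}
    - {"translation": [0, 0, 0], "rot": [0, 0, 0], "hand": 0.8}

```text
t: 8.22
eef_pos: [0.5099, -0.0503, 0.1994]
ee_rot: [3.141, 0.001, 0.103]
force: [-1.1, -0.2, -2.1]
width: 0.0282
gripper_force: 30.0
```

```bash
python3 -c "
from h import *
plan([.5245,-.091,.0595],down(5.8))"
```

```text
t 8.22 pos [ 0.5099 -0.0503  0.1994] w 0.0282 F [-1.1 -0.2 -2.1]
  trans [ 1.05  4.19 13.99] rot [0.04 0.06 0.13]
```

>>> move_arm:
  rows:
    - {"translation": [1.05, 4.19, 4], "rot": [0, 0, 0], "hand": 0.8}
    - {"translation": [1.05, 4.19, 8], "rot": [0, 0, 0], "hand": 0.8}
    - {"translation": [1.05, 4.19, 11.5], "rot": [0, 0, 0], "hand": 0.8}
    - {"translation": [1.05, 4.19, 13.3], "rot": [0, 0, 0], "hand": 0.8}
    - {"translation": [1.05, 4.19, 13.9], "rot": [0, 0, 0], "hand": 0.8}
    - {"translation": [1.05, 4.19, 13.99], "rot": [0, 0, 0], "hand": 0.8}
    - {"translation": [1.05, 4.19, 13.99], "rot": [0, 0, 0], "hand": 0.8}
    - {"translation": [1.05, 4.19, 13.99], "rot": [0, 0, 0], "hand": 0.8}

```text
t: 8.88
eef_pos: [0.526, -0.0898, 0.0615]
ee_rot: [3.141, -0.003, 0.106]
force: [-0.2, -0.6, -1.4]
width: 0.0278
gripper_force: 30.0
```

>>> move_arm:
  rows:
    - {"translation": [0, 0, 0.1], "rot": [0, 0, 0], "hand": 0.3}
    - {"translation": [0, 0, 0.1], "rot": [0, 0, 0], "hand": 0.3}
    - {"translation": [0, 0, 0.1], "rot": [0, 0, 0], "hand": 0.3}
    - {"translation": [0, 0, 0.1], "rot": [0, 0, 0], "hand": 0.3}
    - {"translation": [0, 0, 0.1], "rot": [0, 0, 0], "hand": 0.3}

```text
t: 9.3
eef_pos: [0.5249, -0.091, 0.059]
ee_rot: [3.141, 0.0, 0.104]
force: [0.3, 0.1, -0.3]
width: 0.0555
gripper_force: 0.0
```

```bash
cat >> h.py <<'E'
def back(yawdeg,t=20): return down(yawdeg)@rot([0,-math.radians(t),0])
E
python3 -c "
from h import *
R=back(5.8); print(R[:,2])
plan([.5245,-.091,.0595],R)"
```

```text
[-0.34026924 -0.03456329 -0.93969262]
t 9.3 pos [ 0.5249 -0.091   0.059 ] w 0.0555 F [ 0.3  0.1 -0.3]
  trans [-0.04 -0.   -0.05] rot [  0.08 -19.98   0.16]
```

>>> move_arm:
  rows:
    - {"translation": [0, 0, 0], "rot": [0, -7, 0], "hand": 0.3}
    - {"translation": [0, 0, 0.05], "rot": [0, -14, 0], "hand": 0.3}
    - {"translation": [0, 0, 0.1], "rot": [0, -20, 0], "hand": 0.3}
    - {"translation": [0, 0, 0.1], "rot": [0, -20, 0], "hand": 0.3}
    - {"translation": [0, 0, 0.1], "rot": [0, -20, 0], "hand": 0.8}
    - {"translation": [0, 0, 0.1], "rot": [0, -20, 0], "hand": 0.8}
    - {"translation": [0, 0, 0.1], "rot": [0, -20, 0], "hand": 0.8}
    - {"translation": [0, 0, 0.1], "rot": [0, -20, 0], "hand": 0.8}

```text
t: 9.97
eef_pos: [0.5243, -0.0911, 0.0585]
ee_rot: [3.141, 0.348, 0.104]
force: [-0.2, -0.1, 0.1]
width: 0.0402
gripper_force: 0.0
```

>>> move_arm:
  rows:
    - {"translation": [0, 0, 0], "rot": [0, 0, 0], "hand": 0.8}
    - {"translation": [0, 0, 0], "rot": [0, 0, 0], "hand": 0.8}
    - {"translation": [0, 0, 0], "rot": [0, 0, 0], "hand": 0.8}
    - {"translation": [0, 0, 0], "rot": [0, 0, 0], "hand": 0.8}

```text
t: 10.3
eef_pos: [0.5246, -0.091, 0.0584]
ee_rot: [3.141, 0.35, 0.104]
force: [-0.9, 1.2, 7.2]
width: 0.0281
gripper_force: 30.0
```

```bash
cat >> h.py <<'E'
def place(x,y,z,bl,grip):
    """blank centre target (comb x,y,z=bottom height); grip = saved (tcp in blank frame, R tool in blank)"""
    g=np.load('grip.npz'); B=combR(); c=ORG+B@np.array([x,y,z+.04]); plan(c+B@g['p'],B@g['R'])
def savegrip(bx,by,yawdeg):
    s=arm.get_state(); B=rot([0,0,math.radians(yawdeg)]); R=B.T@rot(s['ee_rot'])
    # blank aligned with pads: y of tool == -y of blank
    e=Ro.from_matrix(R).as_euler('xyz'); R=rot([math.pi,e[1],0]) 
    p=B.T@(s['eef_pos']-[bx,by,.04]); p[1]=0
    np.savez('grip.npz',p=p,R=R); print('grip',p.round(4),np.degrees(e).round(2),'w',s['width'],s['gripper_force'])
E
python3 -c "
from h import *
savegrip(.5237,-.093,5.8)
place(0,.066,.09,0,0)
print(arm.get_state()['q'].round(3))"
```

```text
grip [0.0011 0.     0.0184] [1.7995e+02 2.0030e+01 1.6000e-01] w 0.028115665941335657 29.983555376529694
t 10.3 pos [ 0.5246 -0.091   0.0584] w 0.0281 F [-0.9  1.2  7.2]
  trans [ -9.3  -30.7  -12.99] rot [ -1.08  29.88 -12.82]
[ 0.179  0.508 -0.254 -0.027 -1.157  1.512]
```

>>> move_arm:
  rows:
    - {"translation": [-1.3, 0, -3.7], "rot": [0, 0, 0], "hand": 0.8}
    - {"translation": [-2.6, 0, -7.4], "rot": [0, 0, 0], "hand": 0.8}
    - {"translation": [-4, 0, -11.2], "rot": [0, 0, 0], "hand": 0.8}
    - {"translation": [-5.5, -3, -13], "rot": [-0.2, 6, -3], "hand": 0.8}
    - {"translation": [-6, -7, -13], "rot": [-0.4, 12, -6], "hand": 0.8}
    - {"translation": [-6.5, -11, -13], "rot": [-0.7, 18, -8.5], "hand": 0.8}
    - {"translation": [-7, -15, -13], "rot": [-0.9, 24, -11], "hand": 0.8}
    - {"translation": [-7.6, -19, -13], "rot": [-1.08, 29.8, -12.8], "hand": 0.8}

```text
t: 10.97
eef_pos: [0.4781, 0.0972, 0.2067]
ee_rot: [-3.139, -0.179, 0.327]
force: [1.1, 1.4, -1.8]
width: 0.0276
gripper_force: 30.0
```

>>> move_arm:
  rows:
    - {"translation": [0, 0, 0], "rot": [0, 0, 0], "hand": 0.8}
    - {"translation": [0, 0, 0], "rot": [0, 0, 0], "hand": 0.8}

```text
t: 11.13
eef_pos: [0.4755, 0.0974, 0.2058]
ee_rot: [-3.141, -0.173, 0.333]
force: [0.5, -0.1, -1.7]
width: 0.0278
gripper_force: 30.0
```

```bash
python3 -c "
from h import *
place(0,.066,.09,0,0)
print(arm.get_state()['q'].round(3))"
```

```text
t 11.13 pos [0.4755 0.0974 0.2058] w 0.0278 F [ 0.5 -0.1 -1.7]
  trans [  1.36 -11.48  -0.39] rot [-0.11  0.05  0.37]
[ 0.651 -0.036 -0.599  0.071 -0.845  1.21 ]
```

>>> move_arm:
  rows:
    - {"translation": [0, -3.8, -0.5], "rot": [0, 0, 0], "hand": 0.8}
    - {"translation": [0, -7.6, -0.5], "rot": [0, 0, 0], "hand": 0.8}
    - {"translation": [0.7, -11, -0.39], "rot": [0, 0, 0.3], "hand": 0.8}
    - {"translation": [1.36, -11.48, -0.39], "rot": [-0.1, 0, 0.37], "hand": 0.8}
    - {"translation": [1.36, -11.48, -0.39], "rot": [-0.1, 0, 0.37], "hand": 0.8}
    - {"translation": [1.36, -11.48, -0.39], "rot": [-0.1, 0, 0.37], "hand": 0.8}
    - {"translation": [1.36, -11.48, -0.39], "rot": [-0.1, 0, 0.37], "hand": 0.8}

```text
t: 11.72
eef_pos: [0.454, 0.2068, 0.2113]
ee_rot: [3.141, -0.171, 0.317]
force: [0.2, -1.1, -1.1]
width: 0.028
gripper_force: 30.0
```

```bash
python3 -c "
from h import *
place(0,.0657,.09,0,0)
place(0,.0657,.040,0,0)
place(0,.0657,.003,0,0)
print(arm.get_state()['q'].round(3))"
```

```text
t 11.72 pos [0.454  0.2068 0.2113] w 0.028 F [ 0.2 -1.1 -1.1]
  trans [-0.26 -0.4  -0.13] rot [ 0.15  0.2  -0.52]
t 11.72 pos [0.454  0.2068 0.2113] w 0.028 F [ 0.2 -1.1 -1.1]
  trans [ 1.47 -0.43  4.56] rot [ 0.15  0.2  -0.52]
t 11.72 pos [0.454  0.2068 0.2113] w 0.028 F [ 0.2 -1.1 -1.1]
  trans [ 2.75 -0.45  8.03] rot [ 0.15  0.2  -0.52]
[ 0.894 -0.015 -0.585  0.123 -0.862  0.92 ]
```

>>> move_arm:
  rows:
    - {"translation": [-0.26, -0.4, -0.1], "rot": [0.15, 0.2, -0.5], "hand": 0.8}
    - {"translation": [-0.26, -0.4, -0.1], "rot": [0.15, 0.2, -0.5], "hand": 0.8}
    - {"translation": [0.3, -0.4, 1.5], "rot": [0.15, 0.2, -0.5], "hand": 0.8}
    - {"translation": [0.9, -0.4, 3], "rot": [0.15, 0.2, -0.5], "hand": 0.8}
    - {"translation": [1.47, -0.4, 4.56], "rot": [0.15, 0.2, -0.5], "hand": 0.8}
    - {"translation": [1.47, -0.4, 4.56], "rot": [0.15, 0.2, -0.5], "hand": 0.8}
    - {"translation": [1.47, -0.4, 4.56], "rot": [0.15, 0.2, -0.5], "hand": 0.8}
    - {"translation": [1.47, -0.4, 4.56], "rot": [0.15, 0.2, -0.5], "hand": 0.8}

```text
t: 12.38
eef_pos: [0.4736, 0.2185, 0.17]
ee_rot: [-3.141, -0.176, 0.328]
force: [-0.5, 0.1, -1.0]
width: 0.028
gripper_force: 30.0
```

```bash
python3 -c "
from h import *
arm.grab_frame('wrist')
place(0,.0657,.040,0,0)
place(0,.0657,.002,0,0)
print(arm.get_state()['q'].round(3))"
```

```text
t 12.43 pos [0.4736 0.2188 0.1703] w 0.0277 F [-0.2 -0.3 -1.9]
  trans [-0.05  0.1   0.14] rot [-0.08 -0.15  0.08]
t 12.43 pos [0.4736 0.2188 0.1703] w 0.0277 F [-0.2 -0.3 -1.9]
  trans [1.24 0.11 3.72] rot [-0.08 -0.15  0.08]
[ 0.874  0.066 -0.611  0.133 -0.747  0.933]
```

Well aligned; lower it in.

>>> move_arm:
  rows:
    - {"translation": [0, 0.08, 0.15], "rot": [0, 0, 0], "hand": 0.8}
    - {"translation": [0.35, 0.08, 1.1], "rot": [0, 0, 0], "hand": 0.8}
    - {"translation": [0.65, 0.08, 2], "rot": [0, 0, 0], "hand": 0.8}
    - {"translation": [0.95, 0.08, 2.85], "rot": [0, 0, 0], "hand": 0.8}
    - {"translation": [1.2, 0.1, 3.6], "rot": [0, 0, 0], "hand": 0.8}
    - {"translation": [1.2, 0.1, 3.6], "rot": [0, 0, 0], "hand": 0.8}
    - {"translation": [1.2, 0.1, 3.6], "rot": [0, 0, 0], "hand": 0.8}

```text
t: 13.02
eef_pos: [0.4886, 0.2219, 0.1348]
ee_rot: [3.14, -0.17, 0.328]
force: [-15.9, -2.5, 7.8]
width: 0.0277
gripper_force: 30.0
```

```bash
python3 -c "
from h import *
place(0,.0657,.0,0,0)"
```

```text
t 13.02 pos [0.4886 0.2219 0.1348] w 0.0277 F [-15.9  -2.5   7.8]
  trans [ 0.44 -0.08  0.14] rot [0.07 0.21 0.11]
```

>>> move_arm:
  rows:
    - {"translation": [0, 0, 0], "rot": [0, 0, 0], "hand": 0.4}
    - {"translation": [0, 0, 0], "rot": [0, 0, 0], "hand": 0.4}
    - {"translation": [0, 0, 0], "rot": [0, 0, 0], "hand": 0.4}
    - {"translation": [0, 0, 0], "rot": [0, 0, 0], "hand": 0.4}
    - {"translation": [0, 0, 0], "rot": [0, 0, 0], "hand": 0.4}
    - {"translation": [-1.3, 0, -3.8], "rot": [0, 0, 0], "hand": 0.4}
    - {"translation": [-2.6, 0, -7.6], "rot": [0, 0, 0], "hand": 0.4}
    - {"translation": [-3, 0, -9], "rot": [0, 0, 0], "hand": 0.4}

```text
t: 13.68
eef_pos: [0.4481, 0.2093, 0.2232]
ee_rot: [-3.14, -0.179, 0.328]
force: [0.6, -0.7, 0.4]
width: 0.0524
gripper_force: 0.0
```

```bash
cat > chk.py <<'E'
from h import *
for n in ('top','scene'):
    im,d=arm.grab_frame(n); C=cloud(n,d); q=(C-ORG)@combR()
    cv2.imwrite(f'pics/last_{n}.png',im[...,::-1])
    for k,y,w in(('thick',.066,.028),('mid',0,.02),('thin',-.066,.012)):
        m=(abs(q[...,1]-y)<.02)&(q[...,2]>.055)&(q[...,2]<.1)&(abs(q[...,0])<.075)&(d>0)
        p=q[m]
        if len(p)<40: continue
        t=p[p[:,2]>.07]; c=np.polyfit(t[:,0],t[:,2],1) if len(t)>20 else [0,0]
        print(n,k,len(p),len(t),'x',np.percentile(p[:,0],[1,99]).round(4),'y',np.percentile(t[:,1],[2,98]).round(4) if len(t) else '','ztop',np.median(t[:,2]).round(4) if len(t) else '','slope',c[0].round(3))
E
python3 chk.py
```

```text
top thick 244 181 x [-0.068   0.0582] y [0.0514 0.0783] ztop 0.087 slope -0.011
scene thick 527 368 x [-0.071   0.0547] y [0.0485 0.0773] ztop 0.0842 slope 0.03
```

```bash
cat > chkw.py <<'E'
from h import *
import sys
im,d=arm.grab_frame('wrist'); C=cloud('wrist',d); q=(C-ORG)@combR(); h=cv2.cvtColor(im,cv2.COLOR_RGB2HSV)
cv2.imwrite(sys.argv[1],im[...,::-1])
ym=(h[...,0]>18)&(h[...,0]<34)&(h[...,1]>120)&(h[...,2]>90)&(d>0)&(abs(q[...,2]-.035)<.01)&(abs(q[...,1])<.11)
print('comb top z',np.median(q[ym][:,2]))
for k,y in(('thick',.066),('mid',0),('thin',-.066)):
    m=(abs(q[...,1]-y)<.02)&(q[...,2]>.06)&(q[...,2]<.1)&(abs(q[...,0])<.075)&(d>0)&~ym
    p=q[m]
    if len(p)<40: continue
    t=p[p[:,2]>np.percentile(p[:,2],60)-.004]; c=np.polyfit(t[:,0],t[:,2],1)
    print(k,len(p),'x',np.percentile(t[:,0],[1,99]).round(4),'y',np.percentile(t[:,1],[2,98]).round(4),'ztop',np.median(t[:,2]).round(4),'slope',c[0].round(3))
E
python3 chkw.py pics/w3.png
```

```text
comb top z 0.03414720895682972
thick 3390 x [-0.0336  0.0469] y [0.052  0.0788] ztop 0.0942 slope 0.051
```

View pics/w3.png

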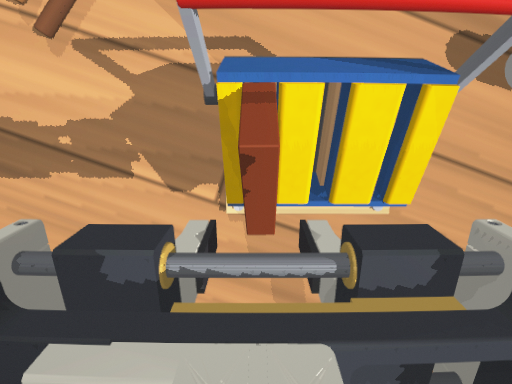

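```bash
cat > prof.py <<'E'
from h import *
import sys
def prof(n,y0):
    im,d=arm.grab_frame(n); C=cloud(n,d); q=(C-ORG)@combR()
    m=(abs(q[...,1]-y0)<.008)&(q[...,2]>.04)&(q[...,2]<.13)&(abs(q[...,0])<.1)&(d>0); p=q[m]
    for a in np.arange(-.1,.1,.01):
        s=p[(p[:,0]>=a)&(p[:,0]<a+.01)]
        if len(s)>5: print(n,round(a+.005,3),len(s),'z 10/50/90/99',np.percentile(s[:,2],[10,50,90,99]).round(4))
prof(sys.argv[1],float(sys.argv[2]))
E
python3 prof.py wrist .0655; python3 prof.py scene .0655
```

```text
wrist -0.075 21 z 10/50/90/99 [0.0773 0.0779 0.0784 0.0784]
wrist -0.065 87 z 10/50/90/99 [0.0784 0.0794 0.0807 0.0814]
wrist -0.055 97 z 10/50/90/99 [0.0811 0.0822 0.0831 0.0836]
wrist -0.045 114 z 10/50/90/99 [0.0836 0.085  0.0859 0.0863]
wrist -0.035 113 z 10/50/90/99 [0.0861 0.0873 0.0885 0.0891]
wrist -0.025 127 z 10/50/90/99 [0.0888 0.0898 0.0907 0.0914]
wrist -0.015 152 z 10/50/90/99 [0.0912 0.0924 0.0934 0.0938]
wrist -0.005 156 z 10/50/90/99 [0.0938 0.0949 0.0959 0.0967]
wrist 0.005 187 z 10/50/90/99 [0.0964 0.0974 0.0986 0.0991]
wrist 0.015 207 z 10/50/90/99 [0.0989 0.1002 0.1011 0.1015]
wrist 0.025 228 z 10/50/90/99 [0.1015 0.1027 0.1037 0.1044]
wrist 0.035 267 z 10/50/90/99 [0.1041 0.1052 0.1066 0.107 ]
wrist 0.045 744 z 10/50/90/99 [0.0801 0.0939 0.106  0.1074]
wrist 0.055 588 z 10/50/90/99 [0.0441 0.0598 0.0735 0.077 ]
scene -0.065 6 z 10/50/90/99 [0.0788 0.0808 0.0814 0.0817]
scene -0.055 7 z 10/50/90/99 [0.0825 0.0834 0.0846 0.0846]
scene -0.045 6 z 10/50/90/99 [0.085  0.0864 0.0876 0.0876]
scene -0.035 8 z 10/50/90/99 [0.0879 0.0892 0.0912 0.0913]
scene -0.025 8 z 10/50/90/99 [0.0896 0.0911 0.0916 0.0919]
scene -0.015 8 z 10/50/90/99 [0.092  0.0943 0.0957 0.0964]
scene -0.005 6 z 10/50/90/99 [0.0945 0.0964 0.0976 0.0984]
scene 0.005 9 z 10/50/90/99 [0.0967 0.099  0.0999 0.1005]
scene 0.015 7 z 10/50/90/99 [0.0995 0.1014 0.1022 0.1027]
scene 0.025 7 z 10/50/90/99 [0.1029 0.1035 0.1048 0.1052]
scene 0.035 8 z 10/50/90/99 [0.1048 0.106  0.1087 0.1094]
scene 0.045 33 z 10/50/90/99 [0.0778 0.0961 0.1066 0.1097]
scene 0.055 31 z 10/50/90/99 [0.0451 0.0559 0.0741 0.0784]
```

The blank sits tilted in its slot: rear end about 29 mm high, with its rear lower corner caught on the end wall. I'll regrasp it as it lies, shift it 4 mm to the front and level it.

>>> move_arm:
  rows:
    - {"translation": [1.5, 0, 4], "rot": [0, 0, 0], "hand": 0.4}
    - {"translation": [2.5, 0, 7.5], "rot": [0, 0, 0], "hand": 0.4}
    - {"translation": [3, 0, 9], "rot": [0, 0, 0], "hand": 0.4}
    - {"translation": [3, 0, 9], "rot": [0, 0, 0], "hand": 0.4}
    - {"translation": [3, 0, 9], "rot": [0, 0, 0], "hand": 0.8}
    - {"translation": [3, 0, 9], "rot": [0, 0, 0], "hand": 0.8}
    - {"translation": [3, 0, 9], "rot": [0, 0, 0], "hand": 0.8}
    - {"translation": [3, 0, 9], "rot": [0, 0, 0], "hand": 0.8}

```text
t: 14.6
eef_pos: [0.4911, 0.2242, 0.1374]
ee_rot: [-3.14, -0.177, 0.328]
force: [0.1, -1.7, 1.7]
width: 0.0315
gripper_force: 0.6
```

>>> move_arm:
  rows:
    - {"translation": [0, 0, 0], "rot": [0, 0, 0], "hand": 0.8}
    - {"translation": [0, 0, 0], "rot": [0, 0, 0], "hand": 0.8}
    - {"translation": [0, 0, 0], "rot": [0, 0, 0], "hand": 0.8}
    - {"translation": [0, 0, 0], "rot": [0, 0, 0], "hand": 0.8}

```text
t: 14.93
eef_pos: [0.491, 0.224, 0.1373]
ee_rot: [-3.14, -0.177, 0.328]
force: [-3.7, -1.1, 7.9]
width: 0.0277
gripper_force: 29.9
```

Run:
```python
from h import *
s=arm.get_state(); print(s['width'],s['gripper_force'],s['eef_pos'])
B=combR()
def pose(x,z,th,y=.0655): return ORG+B@[x,y,z],B@rot([0,-th,0])
c,Rb=pose(-.006,.0535,.25); p=Rb.T@(s['eef_pos']-c); R=Rb.T@rot(s['ee_rot']); print('tcp in blank',p.round(4))
for x,z,th in((-.010,.0545,.25),(-.008,.050,.16),(-.006,.046,.08),(-.003,.0425,0)):
    c,Rb=pose(x,z,th); plan(c+Rb@p,Rb@R)
```

```text
0.027657047313684006 29.946480095386505 [0.49102106 0.2240206  0.13727274]
tcp in blank [0.0091 0.0006 0.0064]
t 14.93 pos [0.491  0.224  0.1373] w 0.0277 F [-3.7 -1.1  7.9]
  trans [-0.41 -0.    0.04] rot [0. 0. 0.]
t 14.93 pos [0.491  0.224  0.1373] w 0.0277 F [-3.7 -1.1  7.9]
  trans [0.02 0.   0.44] rot [ 0.01 -5.16  0.01]
t 14.93 pos [0.491  0.224  0.1373] w 0.0277 F [-3.7 -1.1  7.9]
  trans [0.43 0.   0.79] rot [ 0.02 -9.74  0.02]
t 14.93 pos [0.491  0.224  0.1373] w 0.0277 F [-3.7 -1.1  7.9]
  trans [0.9  0.   1.06] rot [  0.03 -14.32   0.02]
```

>>> move_arm:
  rows:
    - {"translation": [-0.4, 0, 0], "rot": [0, 0, 0], "hand": 0.8}
    - {"translation": [-0.45, 0, 0], "rot": [0, 0, 0], "hand": 0.8}
    - {"translation": [-0.2, 0, 0.2], "rot": [0, -2.5, 0], "hand": 0.8}
    - {"translation": [0, 0, 0.4], "rot": [0, -5.2, 0], "hand": 0.8}
    - {"translation": [0.2, 0, 0.55], "rot": [0, -7.5, 0], "hand": 0.8}
    - {"translation": [0.4, 0, 0.7], "rot": [0, -9.7, 0], "hand": 0.8}
    - {"translation": [0.4, 0, 0.7], "rot": [0, -9.7, 0], "hand": 0.8}
    - {"translation": [0.4, 0, 0.7], "rot": [0, -9.7, 0], "hand": 0.8}

```text
t: 15.6
eef_pos: [0.495, 0.2253, 0.1324]
ee_rot: [-3.141, -0.005, 0.328]
force: [-14.8, -1.0, 25.6]
width: 0.028
gripper_force: 30.0
```

```bash
python3 - <<'E'
from h import *
s=arm.get_state(); print(s['force'],s['eef_pos'],s['ee_rot'],combR().T@(s['eef_pos']-ORG))
E
python3 prof.py scene .0655
```

```text
[-14.83883498  -0.9907506   25.63368172] [0.49501877 0.22527784 0.13244632] [-3.14077723 -0.00504302  0.32832538] [0.00248527 0.0659944  0.05566082]
scene -0.065 6 z 10/50/90/99 [0.08   0.081  0.0823 0.0824]
scene -0.055 7 z 10/50/90/99 [0.0795 0.0811 0.0816 0.0818]
scene 0.055 27 z 10/50/90/99 [0.043  0.0585 0.083  0.104 ]
scene 0.065 8 z 10/50/90/99 [0.0993 0.103  0.112  0.1223]
```

>>> move_arm:
  rows:
    - {"translation": [0, 0, 0], "rot": [0, 0, 0], "hand": 0.45}
    - {"translation": [0, 0, 0], "rot": [0, 0, 0], "hand": 0.45}
    - {"translation": [0, 0, 0], "rot": [0, 0, 0], "hand": 0.45}
    - {"translation": [0, 0, 0], "rot": [0, 0, 0], "hand": 0.45}
    - {"translation": [-0.5, 0, -3.5], "rot": [0, 0, 0], "hand": 0.45}
    - {"translation": [-2, 0, -7], "rot": [0, 0, 0], "hand": 0.45}
    - {"translation": [-3, 0, -10], "rot": [0, 0, 0], "hand": 0.4}
    - {"translation": [-3, 4, -10], "rot": [0, 0, 0], "hand": 0.3}

```text
t: 16.32
eef_pos: [0.4809, 0.1825, 0.2361]
ee_rot: [-3.138, -0.016, 0.334]
force: [2.1, -0.2, 0.6]
width: 0.055
gripper_force: 0.0
```

```bash
python3 prof.py wrist .0655; python3 prof.py scene .0655; python3 -c "
from h import *
plan([.5445,-.2,.19],back(4.5))
plan([.5445,-.317,.15],back(4.5))"
```

```text
wrist -0.065 40 z 10/50/90/99 [0.0787 0.0794 0.0801 0.0804]
wrist -0.055 71 z 10/50/90/99 [0.0791 0.0796 0.0801 0.0804]
wrist -0.045 98 z 10/50/90/99 [0.079  0.0794 0.0799 0.0802]
wrist -0.035 102 z 10/50/90/99 [0.079  0.0796 0.0801 0.0803]
wrist -0.025 119 z 10/50/90/99 [0.0789 0.0796 0.0801 0.0806]
wrist -0.015 125 z 10/50/90/99 [0.0788 0.0794 0.08   0.0804]
wrist -0.005 138 z 10/50/90/99 [0.0787 0.0793 0.08   0.0804]
wrist 0.005 146 z 10/50/90/99 [0.0785 0.0792 0.0798 0.0803]
wrist 0.015 168 z 10/50/90/99 [0.0785 0.0792 0.0798 0.0802]
wrist 0.025 182 z 10/50/90/99 [0.0784 0.079  0.0796 0.08  ]
wrist 0.035 201 z 10/50/90/99 [0.0783 0.079  0.0797 0.0802]
wrist 0.045 678 z 10/50/90/99 [0.0469 0.07   0.0792 0.08  ]
wrist 0.055 53 z 10/50/90/99 [0.0435 0.0597 0.0748 0.0794]
scene -0.065 6 z 10/50/90/99 [0.0793 0.0801 0.0812 0.0821]
scene -0.055 10 z 10/50/90/99 [0.0794 0.0814 0.0838 0.0845]
scene -0.045 8 z 10/50/90/99 [0.0798 0.0814 0.0828 0.0831]
scene -0.015 9 z 10/50/90/99 [0.0793 0.0812 0.0832 0.084 ]
scene -0.005 9 z 10/50/90/99 [0.0803 0.0818 0.0832 0.0834]
scene 0.005 10 z 10/50/90/99 [0.0801 0.0813 0.0826 0.0845]
scene 0.015 9 z 10/50/90/99 [0.0798 0.082  0.0826 0.0832]
scene 0.025 11 z 10/50/90/99 [0.08   0.0813 0.0826 0.0831]
scene 0.035 9 z 10/50/90/99 [0.0786 0.0815 0.0829 0.0836]
scene 0.045 11 z 10/50/90/99 [0.0794 0.0814 0.0821 0.0842]
scene 0.055 30 z 10/50/90/99 [0.0473 0.0648 0.0784 0.082 ]
t 16.42 pos [0.4804 0.1759 0.2314] w 0.0597 F [-0.4 -0.9 -0.3]
  trans [-6.06 37.66  4.02] rot [  2.34 -20.4   14.15]
t 16.42 pos [0.4804 0.1759 0.2314] w 0.0597 F [-0.4 -0.9 -0.3]
  trans [-9.86 48.74  7.97] rot [  2.34 -20.4   14.15]
```

Run:
```python
from h import *
for n in('wrist','scene','top'):
    im,d=arm.grab_frame(n); C=cloud(n,d); q=(C-ORG)@combR()
    t=q[(abs(q[...,1]-.0655)<.011)&(abs(q[...,2]-.08)<.0035)&(abs(q[...,0])<.1)&(d>0)]
    print(n,len(t),'x',np.percentile(t[:,0],[0.5,2,98,99.5]).round(4),t[:,0].min().round(4),t[:,0].max().round(4))
    r=q[(abs(q[...,1]-.0655)<.011)&(q[...,2]>.045)&(q[...,2]<.07)&(q[...,0]>.03)&(q[...,0]<.08)&(d>0)]
    if len(r)>10: print('rear face x',np.median(r[:,0]))
```

```text
wrist 2560 x [-0.0647 -0.0608  0.0522  0.0529] -0.0684 0.0536
rear face x 0.052435296382417736
scene 134 x [-0.0677 -0.0654  0.0518  0.0529] -0.0679 0.0531
rear face x 0.05163421525419222
top 119 x [-0.0653 -0.0649 -0.0247 -0.0237] -0.0654 -0.0235
```

>>> move_arm:
  rows:
    - {"translation": [-0.5, 4, 0], "rot": [0.2, -2, 1.5], "hand": 0.3}
    - {"translation": [-1, 8, 0.5], "rot": [0.5, -4.5, 3], "hand": 0.3}
    - {"translation": [-1.7, 12, 1], "rot": [0.8, -7, 4.5], "hand": 0.3}
    - {"translation": [-2.5, 16, 1.5], "rot": [1, -9.5, 6], "hand": 0.3}
    - {"translation": [-3.3, 20, 2], "rot": [1.3, -12, 8], "hand": 0.3}
    - {"translation": [-4, 24, 2.5], "rot": [1.6, -14.5, 10], "hand": 0.3}
    - {"translation": [-4.8, 28, 3], "rot": [2, -17, 12], "hand": 0.3}
    - {"translation": [-5.5, 32, 3.5], "rot": [2.3, -20.4, 14.1], "hand": 0.3}

```text
t: 17.23
eef_pos: [0.5312, -0.1442, 0.1935]
ee_rot: [3.14, 0.354, 0.079]
force: [1.4, 1.2, -0.2]
width: 0.061
gripper_force: 0.0
```

```bash
python3 -c "
from h import *
plan([.5445,-.317,.13],back(4.5))"
```

```text
t 17.23 pos [ 0.5312 -0.1442  0.1935] w 0.061 F [ 1.4  1.2 -0.2]
  trans [ 2.17 17.32  6.01] rot [0.12 0.26 0.  ]
```

>>> move_arm:
  rows:
    - {"translation": [0.5, 4, 0], "rot": [0, 0, 0], "hand": 0.3}
    - {"translation": [1, 8, 0.5], "rot": [0, 0, 0], "hand": 0.3}
    - {"translation": [1.5, 12, 2], "rot": [0, 0, 0], "hand": 0.3}
    - {"translation": [2, 15.5, 4], "rot": [0, 0, 0], "hand": 0.3}
    - {"translation": [2.1, 16.8, 6], "rot": [0, 0, 0], "hand": 0.3}
    - {"translation": [2.1, 16.8, 6], "rot": [0, 0, 0], "hand": 0.3}
    - {"translation": [2.1, 16.8, 6], "rot": [0, 0, 0], "hand": 0.3}
    - {"translation": [2.1, 16.8, 6], "rot": [0, 0, 0], "hand": 0.3}

```text
t: 17.9
eef_pos: [0.5442, -0.31, 0.1307]
ee_rot: [3.139, 0.352, 0.08]
force: [0.1, -0.5, 0.6]
width: 0.0613
gripper_force: 0.0
```

```bash
python3 -c "
from h import *
plan([.5455,-.3175,.0585],back(4.5))"
```

```text
t 17.9 pos [ 0.5442 -0.31    0.1307] w 0.0613 F [ 0.1 -0.5  0.6]
  trans [2.55 0.74 6.75] rot [0.17 0.17 0.08]
```

>>> move_arm:
  rows:
    - {"translation": [0.1, 0.74, 0], "rot": [0, 0, 0], "hand": 0.3}
    - {"translation": [1, 0.74, 2.5], "rot": [0, 0, 0], "hand": 0.3}
    - {"translation": [2, 0.74, 5], "rot": [0, 0, 0], "hand": 0.3}
    - {"translation": [2.55, 0.74, 6.75], "rot": [0, 0, 0], "hand": 0.3}
    - {"translation": [2.55, 0.74, 6.75], "rot": [0, 0, 0], "hand": 0.3}
    - {"translation": [2.55, 0.74, 6.75], "rot": [0, 0, 0], "hand": 0.9}
    - {"translation": [2.55, 0.74, 6.75], "rot": [0, 0, 0], "hand": 0.9}
    - {"translation": [2.55, 0.74, 6.75], "rot": [0, 0, 0], "hand": 0.9}

```text
t: 18.57
eef_pos: [0.5464, -0.3181, 0.0609]
ee_rot: [3.138, 0.348, 0.08]
force: [-0.5, 0.4, 0.4]
width: 0.0468
gripper_force: 0.0
```

>>> move_arm:
  rows:
    - {"translation": [0, 0, 0], "rot": [0, 0, 0], "hand": 0.9}
    - {"translation": [0, 0, 0], "rot": [0, 0, 0], "hand": 0.9}
    - {"translation": [0, 0, 0], "rot": [0, 0, 0], "hand": 0.9}
    - {"translation": [0, 0, 0], "rot": [0, 0, 0], "hand": 0.9}
    - {"translation": [0, 0, 0], "rot": [0, 0, 0], "hand": 0.9}
    - {"translation": [0, 0, 0], "rot": [0, 0, 0], "hand": 0.9}

```text
t: 19.07
eef_pos: [0.5451, -0.3181, 0.0592]
ee_rot: [3.139, 0.351, 0.079]
force: [-0.5, 1.0, 2.5]
width: 0.0199
gripper_force: 30.0
```

```bash
python3 -c "
from h import *
savegrip(.5445,-.3175,4.5)
place(-.004,0,.1,0,0)"
```

```text
grip [0.0005 0.     0.0192] [1.7987e+02 2.0120e+01 5.0000e-02] w 0.01990108231832427 29.99369502067566
t 19.07 pos [ 0.5451 -0.3181  0.0592] w 0.0199 F [-0.5  1.   2.5]
  trans [ -9.8  -46.74 -13.55] rot [ -1.15  29.86 -14.22]
```

>>> move_arm:
  rows:
    - {"translation": [-1.3, 0, -3.7], "rot": [0, 0, 0], "hand": 0.9}
    - {"translation": [-2.6, 0, -7.4], "rot": [0, 0, 0], "hand": 0.9}
    - {"translation": [-4, -1, -11], "rot": [0, 0, 0], "hand": 0.9}
    - {"translation": [-5, -5, -12], "rot": [-0.2, 4, -2], "hand": 0.9}
    - {"translation": [-5.5, -9, -13], "rot": [-0.3, 8, -4], "hand": 0.9}
    - {"translation": [-6, -13, -13.5], "rot": [-0.5, 12, -6], "hand": 0.9}
    - {"translation": [-6.5, -17, -14], "rot": [-0.6, 16, -8], "hand": 0.9}
    - {"translation": [-7, -21, -14], "rot": [-0.8, 20, -10], "hand": 0.9}

```text
t: 19.73
eef_pos: [0.5108, -0.1081, 0.215]
ee_rot: [-3.127, -0.005, 0.255]
force: [1.0, 1.5, -0.2]
width: 0.0198
gripper_force: 30.0
```

```bash
python3 -c "
from h import *
place(-.004,0,.1,0,0)"
```

```text
t 19.73 pos [ 0.5108 -0.1081  0.215 ] w 0.0198 F [ 1.   1.5 -0.2]
  trans [ 1.680e+00 -2.567e+01 -2.000e-02] rot [-0.49  9.55 -4.15]
```

>>> move_arm:
  rows:
    - {"translation": [0, -4, -0.3], "rot": [0, 3, -1], "hand": 0.9}
    - {"translation": [0, -8, -0.3], "rot": [-0.2, 6, -2], "hand": 0.9}
    - {"translation": [0.3, -12, -0.3], "rot": [-0.4, 9, -3], "hand": 0.9}
    - {"translation": [0.6, -16, -0.2], "rot": [-0.4, 9.5, -4], "hand": 0.9}
    - {"translation": [1, -20, -0.1], "rot": [-0.4, 9.5, -4], "hand": 0.9}
    - {"translation": [1.6, -24, 0], "rot": [-0.4, 9.5, -4], "hand": 0.9}
    - {"translation": [1.68, -25, 0], "rot": [-0.4, 9.5, -4], "hand": 0.9}
    - {"translation": [1.68, -25, 0], "rot": [-0.4, 9.5, -4], "hand": 0.9}

```text
t: 20.4
eef_pos: [0.4635, 0.139, 0.2176]
ee_rot: [-3.139, -0.166, 0.326]
force: [-0.6, 0.2, -0.9]
width: 0.0201
gripper_force: 30.0
```

>>> move_arm:
  rows:
    - {"translation": [0, 0, 0], "rot": [0, 0, 0], "hand": 0.9}
    - {"translation": [0, 0, 0], "rot": [0, 0, 0], "hand": 0.9}

```text
t: 20.57
eef_pos: [0.4639, 0.1359, 0.2173]
ee_rot: [-3.14, -0.165, 0.322]
force: [-0.9, 0.8, -1.3]
width: 0.02
gripper_force: 30.0
```

```bash
python3 -c "
from h import *
place(-.004,0,.1,0,0)
place(-.004,0,.04,0,0)"
```

```text
t 20.57 pos [0.4639 0.1359 0.2173] w 0.02 F [-0.9  0.8 -1.3]
  trans [ 0.15 -0.87 -0.16] rot [-0.07  0.41 -0.25]
t 20.57 pos [0.4639 0.1359 0.2173] w 0.02 F [-0.9  0.8 -1.3]
  trans [ 2.25 -0.88  5.46] rot [-0.07  0.41 -0.25]
```

>>> move_arm:
  rows:
    - {"translation": [0.15, -0.87, -0.16], "rot": [0, 0.4, -0.25], "hand": 0.9}
    - {"translation": [0.8, -0.87, 1.6], "rot": [0, 0.4, -0.25], "hand": 0.9}
    - {"translation": [1.5, -0.87, 3.5], "rot": [0, 0.4, -0.25], "hand": 0.9}
    - {"translation": [2.25, -0.87, 5.46], "rot": [0, 0.4, -0.25], "hand": 0.9}
    - {"translation": [2.25, -0.87, 5.46], "rot": [0, 0.4, -0.25], "hand": 0.9}
    - {"translation": [2.25, -0.87, 5.46], "rot": [0, 0.4, -0.25], "hand": 0.9}
    - {"translation": [2.25, -0.87, 5.46], "rot": [0, 0.4, -0.25], "hand": 0.9}

```text
t: 21.15
eef_pos: [0.4911, 0.1541, 0.168]
ee_rot: [-3.141, -0.173, 0.326]
force: [-0.8, -0.5, -1.2]
width: 0.02
gripper_force: 30.0
```

Run:
```python
from h import *
place(-.004,0,.04,0,0)
place(-.004,0,.002,0,0)
im,d=arm.grab_frame('wrist'); C=cloud('wrist',d); q=(C-ORG)@combR()
t=q[(abs(q[...,1])<.02)&(q[...,2]>.09)&(q[...,2]<.14)&(q[...,0]>.01)&(q[...,0]<.09)&(d>0)]
top=t[t[:,2]>.115]
print('top z',np.median(top[:,2]),'slope',np.polyfit(top[:,0],top[:,2],1)[0],'y',np.percentile(top[:,1],[2,98]),'xmax',np.percentile(t[:,0],98))
```

```text
t 21.15 pos [0.4911 0.1541 0.168 ] w 0.02 F [-0.8 -0.5 -1.2]
  trans [-0.05 -0.02  0.08] rot [-0.05 -0.04 -0.05]
t 21.15 pos [0.4911 0.1541 0.168 ] w 0.02 F [-0.8 -0.5 -1.2]
  trans [ 1.25 -0.02  3.65] rot [-0.05 -0.04 -0.05]
top z 0.12149234181406592 slope -0.03293524258105656 y [-0.01397593  0.01446407] xmax 0.05719722835466522
```

>>> move_arm:
  rows:
    - {"translation": [0.2, 0, 0.7], "rot": [0, 0, 0], "hand": 0.9}
    - {"translation": [0.5, 0, 1.5], "rot": [0, 0, 0], "hand": 0.9}
    - {"translation": [0.75, 0, 2.2], "rot": [0, 0, 0], "hand": 0.9}
    - {"translation": [1, 0, 2.9], "rot": [0, 0, 0], "hand": 0.9}
    - {"translation": [1.2, 0, 3.55], "rot": [0, 0, 0], "hand": 0.9}
    - {"translation": [1.25, 0, 3.7], "rot": [0, 0, 0], "hand": 0.9}
    - {"translation": [1.25, 0, 3.7], "rot": [0, 0, 0], "hand": 0.9}

```text
t: 21.78
eef_pos: [0.5084, 0.1604, 0.1321]
ee_rot: [-3.141, -0.171, 0.326]
force: [2.1, -2.5, -4.0]
width: 0.02
gripper_force: 30.0
```

```bash
python3 - <<'E'
from h import *
place(-.004,0,.0,0,0)
print(arm.get_state()['force']@combR(), arm.get_state()['ee_rot'])
E
python3 prof.py scene 0
```

```text
t 21.78 pos [0.5084 0.1604 0.1321] w 0.02 F [ 2.1 -2.5 -4. ]
  trans [ 0.12  0.02 -0.02] rot [-0.03  0.07  0.01]
[-0.92506991 -3.03024627 -4.05277115] [-3.14101745 -0.17121088  0.32647374]
scene 0.035 8 z 10/50/90/99 [0.0593 0.0807 0.0831 0.084 ]
scene 0.045 24 z 10/50/90/99 [0.0633 0.0816 0.1152 0.1165]
scene 0.055 37 z 10/50/90/99 [0.0451 0.0616 0.0778 0.082 ]
```

>>> move_arm:
  rows:
    - {"translation": [0, 0, 0], "rot": [0, 0, 0], "hand": 0.5}
    - {"translation": [0, 0, 0], "rot": [0, 0, 0], "hand": 0.5}
    - {"translation": [0, 0, 0], "rot": [0, 0, 0], "hand": 0.5}
    - {"translation": [0, 0, 0], "rot": [0, 0, 0], "hand": 0.5}
    - {"translation": [-1, 0, -3], "rot": [0, 0, 0], "hand": 0.5}
    - {"translation": [-2.3, 0, -6.5], "rot": [0, 0, 0], "hand": 0.5}
    - {"translation": [-3.4, 0, -10], "rot": [0, 0, 0], "hand": 0.4}
    - {"translation": [-3.6, 3, -11], "rot": [0, 0, 0], "hand": 0.3}

```text
t: 22.5
eef_pos: [0.4667, 0.1178, 0.2408]
ee_rot: [-3.138, -0.181, 0.331]
force: [0.8, -0.3, -0.0]
width: 0.052
gripper_force: 0.0
```

```bash
python3 prof.py wrist 0|awk 'NR%2'
python3 - <<'E'
from h import *
C=cloud('wrist',arm.grab_frame('wrist')[1]); q=(C-ORG)@combR()
for y in(.0655,0):
    t=q[(abs(q[...,1]-y)<.008)&(abs(q[...,2]-.08)<.004)&(abs(q[...,0])<.1)]; print(y,len(t),np.percentile(t[:,0],[.5,99.5]).round(4),np.median(t[:,2]).round(4),np.polyfit(t[:,0],t[:,2],1)[0].round(3))
plan([.48,-.1,.2],back(6.5))
plan([.4475,-.2045,.14],back(6.5))
E
```

```text
wrist -0.065 59 z 10/50/90/99 [0.0801 0.081  0.0815 0.0822]
wrist -0.045 109 z 10/50/90/99 [0.0803 0.0809 0.0816 0.0821]
wrist -0.025 124 z 10/50/90/99 [0.0803 0.0809 0.0815 0.0821]
wrist -0.005 135 z 10/50/90/99 [0.0801 0.0808 0.0816 0.0823]
wrist 0.015 161 z 10/50/90/99 [0.0799 0.0807 0.0814 0.0819]
wrist 0.035 196 z 10/50/90/99 [0.0799 0.0807 0.0815 0.0823]
wrist 0.055 316 z 10/50/90/99 [0.0462 0.0676 0.0805 0.0817]
0.0655 1998 [-0.0661  0.0524] 0.0785 -0.002
0 2050 [-0.0667  0.0524] 0.0788 -0.003
t 22.6 pos [0.4675 0.1142 0.2388] w 0.0584 F [ 0.3  1.  -0.3]
  trans [-6.3  20.7   2.73] rot [  0.86 -30.14  12.38]
t 22.6 pos [0.4675 0.1142 0.2388] w 0.0584 F [ 0.3  1.  -0.3]
  trans [-13.7   29.57   7.46] rot [  0.86 -30.14  12.38]
```

>>> move_arm:
  rows:
    - {"translation": [-1.5, 4, 0.5], "rot": [0.1, -5, 2], "hand": 0.3}
    - {"translation": [-3, 8, 1], "rot": [0.3, -10, 4], "hand": 0.3}
    - {"translation": [-4.5, 12, 1.5], "rot": [0.5, -15, 6], "hand": 0.3}
    - {"translation": [-6, 16, 2.2], "rot": [0.6, -20, 8], "hand": 0.3}
    - {"translation": [-7.5, 20, 3], "rot": [0.7, -25, 10], "hand": 0.3}
    - {"translation": [-9.5, 23.5, 4.2], "rot": [0.86, -30, 12.4], "hand": 0.3}
    - {"translation": [-11.5, 26.5, 5.8], "rot": [0.86, -30.1, 12.4], "hand": 0.3}
    - {"translation": [-13.7, 29.3, 7.4], "rot": [0.86, -30.1, 12.4], "hand": 0.3}

```text
t: 23.27
eef_pos: [0.4466, -0.2014, 0.1374]
ee_rot: [3.138, 0.356, 0.111]
force: [0.2, -0.5, 0.6]
width: 0.0614
gripper_force: 0.0
```

>>> move_arm:
  rows:
    - {"translation": [0, 0, 0], "rot": [0, 0, 0], "hand": 0.3}
    - {"translation": [0, 0, 0], "rot": [0, 0, 0], "hand": 0.3}
    - {"translation": [0, 0, 0], "rot": [0, 0, 0], "hand": 0.3}

```text
t: 23.52
eef_pos: [0.4459, -0.1997, 0.1395]
ee_rot: [3.138, 0.354, 0.11]
force: [0.2, 0.2, 0.3]
width: 0.0612
gripper_force: 0.0
```

Run:
```python
from h import *
plan([.4485,-.2045,.0585],back(6.5))
im,d=arm.grab_frame('top'); C=cloud('top',d)
```

```text
t 23.52 pos [ 0.4459 -0.1997  0.1395] w 0.0612 F [0.2 0.2 0.3]
  trans [3.01 0.48 7.53] rot [ 0.15  0.31 -0.17]
```

>>> move_arm:
  rows:
    - {"translation": [0.4, 0.48, 0.5], "rot": [0.1, 0.3, -0.2], "hand": 0.3}
    - {"translation": [1.5, 0.48, 3.3], "rot": [0.1, 0.3, -0.2], "hand": 0.3}
    - {"translation": [2.5, 0.48, 6], "rot": [0.1, 0.3, -0.2], "hand": 0.3}
    - {"translation": [3, 0.48, 7.5], "rot": [0.1, 0.3, -0.2], "hand": 0.3}
    - {"translation": [3, 0.48, 7.5], "rot": [0.1, 0.3, -0.2], "hand": 0.3}
    - {"translation": [3, 0.48, 7.5], "rot": [0.1, 0.3, -0.2], "hand": 1}
    - {"translation": [3, 0.48, 7.5], "rot": [0.1, 0.3, -0.2], "hand": 1}
    - {"translation": [3, 0.48, 7.5], "rot": [0.1, 0.3, -0.2], "hand": 1}

```text
t: 24.23
eef_pos: [0.4498, -0.2042, 0.0605]
ee_rot: [3.141, 0.346, 0.116]
force: [-0.6, -1.0, 0.3]
width: 0.0466
gripper_force: 0.0
```

>>> move_arm:
  rows:
    - {"translation": [0, 0, 0], "rot": [0, 0, 0], "hand": 1}
    - {"translation": [0, 0, 0], "rot": [0, 0, 0], "hand": 1}
    - {"translation": [0, 0, 0], "rot": [0, 0, 0], "hand": 1}
    - {"translation": [0, 0, 0], "rot": [0, 0, 0], "hand": 1}
    - {"translation": [0, 0, 0], "rot": [0, 0, 0], "hand": 1}
    - {"translation": [0, 0, 0], "rot": [0, 0, 0], "hand": 1}
    - {"translation": [0, 0, 0], "rot": [0, 0, 0], "hand": 1}

```text
t: 24.82
eef_pos: [0.4484, -0.2044, 0.0591]
ee_rot: [3.141, 0.349, 0.115]
force: [-0.3, -0.1, 1.6]
width: 0.012
gripper_force: 30.0
```

```bash
python3 -c "
from h import *
savegrip(.4476,-.2047,6.5)
place(-.004,-.066,.1,0,0)"
```

```text
grip [0.0008 0.     0.0191] [1.7997e+02 1.9990e+01 9.0000e-02] w 0.011998988374211124 29.99921590089798
t 24.82 pos [ 0.4484 -0.2044  0.0591] w 0.012 F [-0.3 -0.1  1.6]
  trans [  0.91 -28.05 -17.38] rot [ -1.04  29.89 -12.2 ]
```

>>> move_arm:
  rows:
    - {"translation": [-1.3, 0, -3.8], "rot": [0, 0, 0], "hand": 1}
    - {"translation": [-2.6, 0, -7.6], "rot": [0, 0, 0], "hand": 1}
    - {"translation": [-3.8, 0, -11.4], "rot": [0, 0, 0], "hand": 1}
    - {"translation": [-4.5, -3, -14], "rot": [-0.2, 5, -2], "hand": 1}
    - {"translation": [-4, -7, -15], "rot": [-0.4, 11, -4.5], "hand": 1}
    - {"translation": [-3, -11, -16], "rot": [-0.6, 17, -7], "hand": 1}
    - {"translation": [-2, -15, -17], "rot": [-0.8, 23, -10], "hand": 1}
    - {"translation": [-1, -19, -17.4], "rot": [-1, 29.8, -12.2], "hand": 1}

```text
t: 25.48
eef_pos: [0.4779, -0.0089, 0.2283]
ee_rot: [-3.14, -0.182, 0.328]
force: [1.7, 2.4, -0.1]
width: 0.0121
gripper_force: 30.0
```

>>> move_arm:
  rows:
    - {"translation": [0, -3.5, 0], "rot": [0, 0, 0], "hand": 1}
    - {"translation": [0, -7, 0], "rot": [0, 0, 0], "hand": 1}
    - {"translation": [0, -8, 0], "rot": [0, 0, 0], "hand": 1}
    - {"translation": [0, -8, 0], "rot": [0, 0, 0], "hand": 1}
    - {"translation": [0, -8, 0], "rot": [0, 0, 0], "hand": 1}
    - {"translation": [0, -8, 0], "rot": [0, 0, 0], "hand": 1}

```text
t: 25.98
eef_pos: [0.4505, 0.0644, 0.2259]
ee_rot: [-3.141, -0.173, 0.326]
force: [0.4, -0.0, -0.7]
width: 0.0118
gripper_force: 30.0
```

```bash
python3 -c "
from h import *
place(-.004,-.066,.1,0,0)
place(-.004,-.066,.04,0,0)"
```

```text
t 25.98 pos [0.4505 0.0644 0.2259] w 0.0118 F [ 0.4 -0.  -0.7]
  trans [ 3.54 -0.61  1.29] rot [-0.04  0.1  -0.01]
t 25.98 pos [0.4505 0.0644 0.2259] w 0.0118 F [ 0.4 -0.  -0.7]
  trans [ 5.61 -0.6   6.93] rot [-0.04  0.1  -0.01]
```

>>> move_arm:
  rows:
    - {"translation": [2.5, -0.6, 1], "rot": [0, 0.1, 0], "hand": 1}
    - {"translation": [3.54, -0.6, 1.29], "rot": [0, 0.1, 0], "hand": 1}
    - {"translation": [4.2, -0.6, 3.2], "rot": [0, 0.1, 0], "hand": 1}
    - {"translation": [4.9, -0.6, 5.1], "rot": [0, 0.1, 0], "hand": 1}
    - {"translation": [5.6, -0.6, 6.9], "rot": [0, 0.1, 0], "hand": 1}
    - {"translation": [5.6, -0.6, 6.9], "rot": [0, 0.1, 0], "hand": 1}
    - {"translation": [5.6, -0.6, 6.9], "rot": [0, 0.1, 0], "hand": 1}
    - {"translation": [5.6, -0.6, 6.9], "rot": [0, 0.1, 0], "hand": 1}

```text
t: 26.65
eef_pos: [0.5123, 0.0911, 0.1678]
ee_rot: [-3.141, -0.174, 0.325]
force: [-0.1, -0.3, -1.2]
width: 0.0118
gripper_force: 30.0
```

Run:
```python
from h import *
place(-.004,-.066,.04,0,0)
place(-.004,-.066,.002,0,0)
im,d=arm.grab_frame('wrist'); C=cloud('wrist',d); q=(C-ORG)@combR()
t=q[(abs(q[...,1]+.066)<.02)&(q[...,2]>.09)&(q[...,2]<.14)&(q[...,0]>.01)&(q[...,0]<.09)&(d>0)]
top=t[(t[:,2]>.115)&(t[:,0]>.03)]
print('top z',np.median(top[:,2]),'slope',np.polyfit(top[:,0],top[:,2],1)[0],'y',np.percentile(top[:,1],[2,50,98]),'xmax',np.percentile(t[:,0],98))
h=cv2.cvtColor(im,cv2.COLOR_RGB2HSV)
m=(h[...,0]>18)&(h[...,0]<34)&(h[...,1]>120)&(h[...,2]>90)&(d>0)&(abs(q[...,2]-.035)<.006)&(abs(q[...,1])<.11)&(q[...,0]<.064)
for a in(-.02,0,.02,.04,.05):
    p=q[m&(abs(q[...,0]-a)<.006)]; hh=np.histogram(p[:,1],np.arange(-.12,.121,.001))[0]; e=np.where(np.diff((hh>np.median(hh[hh>0])/2).astype(int)))[0]; print(a,(-.12+(e+1)*.001).round(3)[:4])
```

```text
t 26.65 pos [0.5123 0.0911 0.1678] w 0.0118 F [-0.1 -0.3 -1.2]
  trans [-0.01 -0.06  0.06] rot [-0.01  0.02 -0.08]
t 26.65 pos [0.5123 0.0911 0.1678] w 0.0118 F [-0.1 -0.3 -1.2]
  trans [ 1.29 -0.06  3.63] rot [-0.01  0.02 -0.08]
top z 0.1214758221539248 slope -0.07916292957249907 y [-0.0718068  -0.06602072 -0.06048053] xmax 0.05638721742625695
-0.02 [-0.104 -0.078 -0.055 -0.013]
0 [-0.104 -0.077 -0.055 -0.013]
0.02 [-0.104 -0.075 -0.057 -0.013]
0.04 [-0.104 -0.074 -0.059 -0.013]
0.05 [-0.104 -0.074 -0.06  -0.013]
```

>>> move_arm:
  rows:
    - {"translation": [0.2, -0.03, 0.7], "rot": [0, 0, 0], "hand": 1}
    - {"translation": [0.5, -0.03, 1.5], "rot": [0, 0, 0], "hand": 1}
    - {"translation": [0.75, -0.03, 2.2], "rot": [0, 0, 0], "hand": 1}
    - {"translation": [1, -0.03, 2.9], "rot": [0, 0, 0], "hand": 1}
    - {"translation": [1.2, -0.03, 3.55], "rot": [0, 0, 0], "hand": 1}
    - {"translation": [1.28, -0.03, 3.7], "rot": [0, 0, 0], "hand": 1}
    - {"translation": [1.28, -0.03, 3.7], "rot": [0, 0, 0], "hand": 1}

```text
t: 27.28
eef_pos: [0.5298, 0.098, 0.1322]
ee_rot: [-3.141, -0.173, 0.326]
force: [3.7, -5.6, -3.3]
width: 0.0119
gripper_force: 30.0
```

Run:
```python
from h import *
place(-.004,-.066,.0,0,0)
print(arm.get_state()['force']@combR())
```

```text
t 27.28 pos [0.5298 0.098  0.1322] w 0.0119 F [ 3.7 -5.6 -3.3]
  trans [ 0.13  0.03 -0.02] rot [-0.01  0.11 -0.02]
[-0.16566387 -6.51770658 -3.6914982 ]
```

>>> move_arm:
  rows:
    - {"translation": [0, 0, 0], "rot": [0, 0, 0], "hand": 0.55}
    - {"translation": [0, 0, 0], "rot": [0, 0, 0], "hand": 0.55}
    - {"translation": [0, 0, 0], "rot": [0, 0, 0], "hand": 0.55}
    - {"translation": [0, 0, 0], "rot": [0, 0, 0], "hand": 0.55}
    - {"translation": [-1, 0, -3], "rot": [0, 0, 0], "hand": 0.55}
    - {"translation": [-2.3, 0, -6.5], "rot": [0, 0, 0], "hand": 0.55}
    - {"translation": [-3.4, 0, -10], "rot": [0, 0, 0], "hand": 0.55}
    - {"translation": [-3.4, 0, -10], "rot": [0, 0, 0], "hand": 0.8}

```text
t: 27.95
eef_pos: [0.4825, 0.0825, 0.2328]
ee_rot: [-3.139, -0.185, 0.327]
force: [0.4, 1.9, -0.2]
width: 0.0366
gripper_force: 0.0
```

Run:
```python
from h import *
im,d=arm.grab_frame('wrist'); cv2.imwrite('pics/w5.png',im[...,::-1]); C=cloud('wrist',d); q=(C-ORG)@combR()
for y,w in((.0655,.01),(0,.007),(-.066,.005)):
    t=q[(abs(q[...,1]-y)<w)&(abs(q[...,2]-.08)<.02)&(abs(q[...,0])<.045)]; print(y,len(t),np.median(t[:,2]).round(4),np.polyfit(t[:,0],t[:,2],1)[0].round(3))
    t=q[(abs(q[...,1]-y)<.025)&(abs(q[...,2]-.08)<.004)&(abs(q[...,0])<.1)]; print(np.percentile(t[:,0],[.5,99.5]).round(4),np.percentile(t[:,1],[2,98]).round(4))
m=(q[...,0]>.09)&(q[...,0]<.17)&(q[...,2]>.03)&(q[...,2]<.11)&(abs(q[...,1])<.12)&(im[...,0]>150)&(im[...,1]<70)
print('bar',m.sum(),np.median(q[m],0),np.median(C[m],0))
print(arm.get_state()['eef_pos'],(arm.get_state()['eef_pos']-ORG)@combR())
```

```text
0.0655 1992 0.0782 -0.002
[-0.0659  0.052 ] [0.0525 0.0792]
0 1457 0.0784 -0.005
[-0.0657  0.0522] [-0.0093  0.0097]
-0.066 1056 0.0784 -0.004
[-0.066   0.0518] [-0.0712 -0.0597]
bar 1015 [0.11900722 0.03866302 0.06812574] [0.59392075 0.22983508 0.20154577]
[0.48253895 0.08277812 0.23028794] [ 0.00160245 -0.06498161  0.16914829]
```

View pics/w5.png

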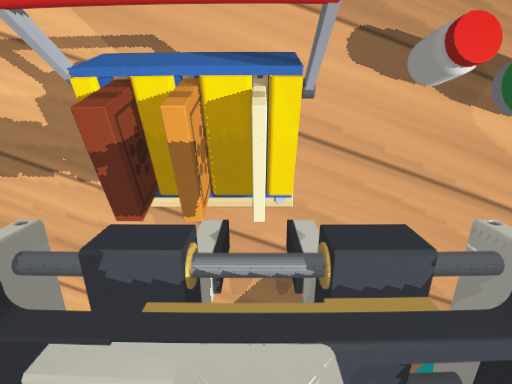

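All three blanks sit level in their slots: red-brown (120,150), honey (185,155), cream (259,150), tops about 79 mm above the ledges. Next, the keeper: over the bar, down behind it, and pull forward.

```bash
cat > kp.py <<'E'
from h import *
def rk(x,z,y=0): return np.array([.5405,.171,0])+rot([0,0,math.radians(18.7)])@[x,y,z]
for x,z in((.0,.29),(.118,.29),(.118,.2),(.022,.203)): plan(rk(x,z),down(18.7))
E
python3 kp.py
```

```text
t 28.0 pos [0.4825 0.0828 0.2303] w 0.0335 F [ 0.2 -0.2 -0.9]
  trans [ 9.27 -6.51 -4.34] rot [ -0.16 -10.49   0.03]
t 28.0 pos [0.4825 0.0828 0.2303] w 0.0335 F [ 0.2 -0.2 -0.9]
  trans [20.87 -6.5  -2.19] rot [ -0.16 -10.49   0.03]
t 28.0 pos [0.4825 0.0828 0.2303] w 0.0335 F [ 0.2 -0.2 -0.9]
  trans [19.23 -6.47  6.66] rot [ -0.16 -10.49   0.03]
t 28.0 pos [0.4825 0.0828 0.2303] w 0.0335 F [ 0.2 -0.2 -0.9]
  trans [ 9.85 -6.48  4.62] rot [ -0.16 -10.49   0.03]
```

>>> move_arm:
  rows:
    - {"translation": [-1, -1, -4], "rot": [0, -3, 0], "hand": 1}
    - {"translation": [2, -3, -6], "rot": [0, -7, 0], "hand": 1}
    - {"translation": [5.5, -5, -6], "rot": [0, -10, 0], "hand": 1}
    - {"translation": [9.3, -6.5, -5], "rot": [-0.2, -10.5, 0], "hand": 1}
    - {"translation": [13, -6.5, -4], "rot": [-0.2, -10.5, 0], "hand": 1}
    - {"translation": [17, -6.5, -3], "rot": [-0.2, -10.5, 0], "hand": 1}
    - {"translation": [20.8, -6.5, -2.2], "rot": [-0.2, -10.5, 0], "hand": 1}
    - {"translation": [20.8, -6.5, -2.2], "rot": [-0.2, -10.5, 0], "hand": 1}

```text
t: 28.67
eef_pos: [0.6558, 0.2099, 0.2776]
ee_rot: [3.137, 0.014, 0.326]
force: [-0.8, 0.3, -2.5]
width: 0.0005
gripper_force: 0.0
```

>>> move_arm:
  rows:
    - {"translation": [0, 0, 0], "rot": [0, 0, 0], "hand": 1}
    - {"translation": [0, 0, 0], "rot": [0, 0, 0], "hand": 1}
    - {"translation": [0, 0, 0], "rot": [0, 0, 0], "hand": 1}

```text
t: 28.92
eef_pos: [0.6508, 0.2078, 0.2841]
ee_rot: [3.139, 0.008, 0.326]
force: [-0.8, -0.6, 0.9]
width: 0.0005
gripper_force: 0.0
```

```bash
python3 kp.py; python3 chk.py >/dev/null
```

```text
t 28.92 pos [0.6508 0.2078 0.2841] w 0.0005 F [-0.8 -0.6  0.9]
  trans [-11.63  -0.05  -0.5 ] rot [ 0.14  0.46 -0.01]
t 28.92 pos [0.6508 0.2078 0.2841] w 0.0005 F [-0.8 -0.6  0.9]
  trans [ 0.17 -0.05 -0.59] rot [ 0.14  0.46 -0.01]
t 28.92 pos [0.6508 0.2078 0.2841] w 0.0005 F [-0.8 -0.6  0.9]
  trans [ 0.24 -0.07  8.41] rot [ 0.14  0.46 -0.01]
t 28.92 pos [0.6508 0.2078 0.2841] w 0.0005 F [-0.8 -0.6  0.9]
  trans [-9.36 -0.07  8.19] rot [ 0.14  0.46 -0.01]
```

View pics/last_scene.png

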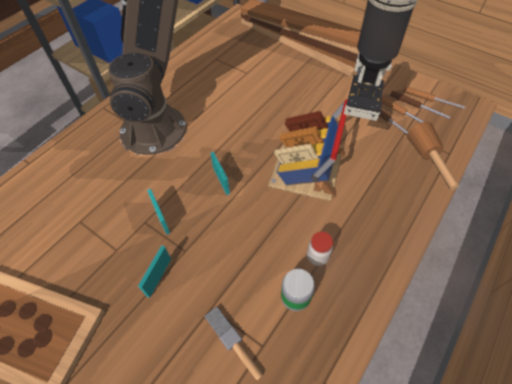

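The gripper (365,100) hangs behind and above the red bar (343,130); all three blanks are in the rack. Now descend and pull forward.

>>> move_arm:
  rows:
    - {"translation": [0.3, 0, 4], "rot": [0, 0.4, 0], "hand": 1}
    - {"translation": [0.3, 0, 8], "rot": [0, 0.4, 0], "hand": 1}
    - {"translation": [0.3, 0, 8.3], "rot": [0, 0.4, 0], "hand": 1}
    - {"translation": [0.3, 0, 8.3], "rot": [0, 0.4, 0], "hand": 1}
    - {"translation": [-1, 0, 8.3], "rot": [0, 0.4, 0], "hand": 1}
    - {"translation": [-2.2, 0, 8.3], "rot": [0, 0.4, 0], "hand": 1}
    - {"translation": [-3.4, 0, 8.2], "rot": [0, 0.4, 0], "hand": 1}
    - {"translation": [-4.6, 0, 8.2], "rot": [0, 0.4, 0], "hand": 1}

```text
t: 29.68
eef_pos: [0.6085, 0.1934, 0.2068]
ee_rot: [3.139, -0.005, 0.327]
force: [1.7, 0.3, 0.5]
width: 0.0003
gripper_force: 0.3
```

```bash
python3 kp.py|tail -2
```

```text
t 29.68 pos [0.6085 0.1934 0.2068] w 0.0003 F [1.7 0.3 0.5]
  trans [-4.96 -0.07  0.36] rot [ 0.13 -0.28  0.02]
```

>>> move_arm:
  rows:
    - {"translation": [-1.2, 0, 0.1], "rot": [0, 0, 0], "hand": 1}
    - {"translation": [-2.4, 0, 0.2], "rot": [0, 0, 0], "hand": 1}
    - {"translation": [-3.6, 0, 0.2], "rot": [0, 0, 0], "hand": 1}
    - {"translation": [-4.6, 0, 0.2], "rot": [0, 0, 0], "hand": 1}
    - {"translation": [-4.8, 0, 0.2], "rot": [0, 0, 0], "hand": 1}
    - {"translation": [-4.8, 0, 0.2], "rot": [0, 0, 0], "hand": 1}
    - {"translation": [-4.8, 0, -2], "rot": [0, 0, 0], "hand": 1}
    - {"translation": [-4.8, 0, -5], "rot": [0, 0, 0], "hand": 1}

```text
t: 30.35
eef_pos: [0.5611, 0.1772, 0.2513]
ee_rot: [3.138, 0.006, 0.326]
force: [0.7, -0.3, -0.0]
width: 0.0005
gripper_force: 0.0
```

>>> move_arm:
  rows:
    - {"translation": [0, 0, -3], "rot": [0, 0, 0], "hand": 1}
    - {"translation": [0, 0, -5], "rot": [0, 0, 0], "hand": 1}
    - {"translation": [0, 0, -5], "rot": [0, 0, 0], "hand": 1}
    - {"translation": [0, 0, -5], "rot": [0, 0, 0], "hand": 1}
    - {"translation": [0, 0, -5], "rot": [0, 0, 0], "hand": 1}

```text
t: 30.77
eef_pos: [0.5619, 0.1778, 0.3021]
ee_rot: [3.139, 0.002, 0.326]
force: [0.3, -0.1, -1.2]
width: 0.0003
gripper_force: 0.0
```

Run:
```python
from h import *
for n in('scene','top'):
    im,d=arm.grab_frame(n); C=cloud(n,d); q=(C-ORG)@combR()
    m=(im[...,0]>130)&(im[...,1]<70)&(im[...,2]<80)&(abs(q[...,1])<.13)&(abs(q[...,0])<.2)&(q[...,2]>.03)&(d>0)
    h=cv2.cvtColor(im,cv2.COLOR_RGB2HSV); m&=h[...,1]>170
    print(n,m.sum(),np.median(q[m],0).round(4) if m.sum() else '')
    cv2.imwrite(f'pics/end_{n}.png',cv2.resize(im[90:230,230:400] if n=='scene' else im,None,fx=3,fy=3)[...,::-1] if n=='scene' else im[...,::-1])
print(arm.get_state()['eef_pos'],arm.get_state()['force'])
```

```text
scene 252 [-0.0059 -0.0061  0.0974]
top 633 [-0.006  -0.0011  0.0956]
[0.56156179 0.17757429 0.30127974] [-0.04450268 -0.11856231 -0.35977764]
```

View pics/end_scene.png

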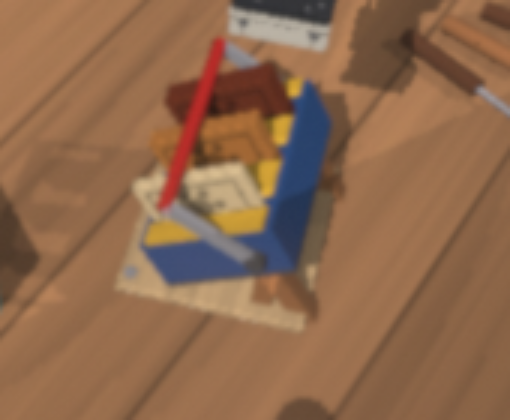

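The red bar (crop 190,125) lies closed over the three seated blanks, at comb x −6 mm and about 91 mm up, which matches closed. The arm is clear.

```bash
python3 -c "
from station import arm
print(arm.job_done())"
```

```text
the job is handed in; nothing more can be done
None
```

All three blanks are seated in their own slots, the keeper bar is down over them, and the job was handed in at about 31 s of the 72 s; no verdict came back from the judge.

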